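# Set the tilting sine fixture to 20 degrees on a gauge block stack

## Robot

A 7-joint arm with a two-finger parallel gripper is mounted at the origin on the work surface. World frame = base frame: x ahead of the robot, y to its left, z up, the work surface at z = 0. Lengths are in m, angles in rad, forces in N, time in s.
With the tool pointing down it reaches from about 0.35 to 0.9 m from the base axis. Payload 8.1 kg.
Tool frame: the origin (TCP) lies midway between the tips of the shut fingers; the grasp point (between the pads) lies 19 mm behind it (robot.pinch_z is the distance from the TCP to the grasp point, in m); x points along the fingers, y is the direction in which the jaws open and shut, and the axes are right-handed (so a half turn about x gives the same grasp; the last joint's range is limited). The gripper opens to 92 mm and grips with 3 to 60 N. Pads are 19 mm wide; open, the fingers measure 130 mm over their backs; the gripper's body (75 mm by 190 mm) begins 47 mm behind the grasp point.
Start: joints at [1.081, 0.434, 0.025, 1.573, -0.012, 1.134, -0.075], TCP at [0.236, -0.579, 0.227] pointing down, gripper open.
Joint ranges: [-2.62, 2.62], [-0.44, 2.09], [-1.27, 1.32], [0.08, 2.57], [-1.32, 4.46], [0.12, 2], [-2.74, 2.74]. Speed limits (rad/s): [2.22, 2.22, 3.01, 3.01, 3.14, 3.14, 3.14].

## Interface

Orientations are given as [roll, pitch, yaw] about the fixed x, y, z axes, in that order (R = Rz(yaw) Ry(pitch) Rx(roll)).
In Python, from station import sensors, grab_frame, camera_params, close_job, robot gives the robot as it stands. The module is installed in compiled form; this text tells all that it offers.
- The arm moves only by the tool servo_tool, never from a script. Its argument "increments" is a list of rows, each a list of 6 numbers: the shift along the world's x, y, z in m, then the turn, a rotation vector about the world's x, y, z in rad. A call has 1 to 20 rows; each row shifts and turns the pose as measured when the row begins; what a row does not reach is not made up. A row lasts 1/10 s, in which the tool goes at most 50 mm and 8.59 degrees, less where a joint would pass 70% of its speed; a pose out of reach is approached as far as the arm can. A call with a gripper value outside its range is refused whole. "hand" is the closure in counts, from 0 (fully open) to 255 (shut), set as the call begins (left out, the last holds). The fingers move at their own pace and stop on an object; the grip force is fixed at half the most. Time passes only in rows, so rows that do not move let the fingers close. It gives the time, the measured TCP pose, the force and the opening at its end, in the units of the state.
- sensors.sense(): the state, without advancing time (a new reading comes with each control period).
- grab_frame(name): name is "scene" or "top"; returns the picture (384x512x3 uint8, blue, green, red); there is no depth.
- camera_params(name): a dict with "fx", "fy", "cx", "cy" (pixels), "world_to_cam" (4x4, takes a point from world to camera coordinates). Camera axes: x right, y down, z forward; pixel columns grow to the right and rows downward; lengths in m; the calibration is good to about 2 mm. A picture is of the moment at which its call begins. camera_params takes no time and is no camera call.
- close_job(): hands the job in, once; it reports no verdict.
The state is a dict: "time_s": time; "joints": joint angles; "dq": joint speeds; "tau": joint torques, N m; "position": TCP position; "tool_rot": TCP orientation; "force": force on the tool from outside, world axes, zero at the start; "ft_torque": the same for the moment, N m; "grip_width": finger opening in m.
Only numpy, scipy, OpenCV 4.12 (cv2) and the standard library are available. Lean on these libraries where they do the work, as an engineer would, in place of code of your own. Each camera call takes 0.05 s, during which the arm holds its last target.

## Task

Set the tilting fixture's plate to 20 degrees: raise the plate by its handle bar (it stays where you leave it), stack the 30 mm and the 22 mm gauge blocks, one centred on the other, in the middle of the marked square under the front roller, then lower the plate until its roller rests on the 52 mm stack. Leave the other two blocks, the brass spool and everything else on the bench where they are.

Things in the scene. Friction and masses are not known exactly. Their poses are not given: they have to be found in the camera images.
- plate (a joint): angle of the plate, rad: 0 lying flat, growing as the end nearest the robot is lifted, stop at 0.74; stiff friction hinge that holds the plate at any angle (about 13 N straight up at the handle bar lifts it, about 5 N lowers it)
- plate_front (a point): middle of the plate's front edge (upper edge). The plate is bare aluminium, 118 mm wide, 10 mm thick, underside 6 mm above the line from hinge axis to roller centre; this edge is 170 mm from the hinge axis, 18 mm beyond the roller. Raised, it hangs over the marked square: bring blocks in from the front with the gripper leaning back 25 to 40 degrees, and pick them up with the same lean
- housing (a point): middle of the top of the grey drive housing fixed on the plate's hinged end: 70 mm long, 96 mm wide, 36 mm high (small parts stand 9 mm higher), from 5 to 75 mm from the hinge axis
- hinge (a point): point on the hinge axis, at the fixture's far end, middle of its width, 23 mm above the table; x points horizontally from the front (roller end) to the hinge, y along the hinge axis, z up. The fixture's steel base (215 x 120 x 15 mm) is fixed to the table
- seat (a point): centre of the square (42 mm, bright outline) marked on the flat top of the steel base, 15 mm above the table, where the block stack is to stand; axes as hinge, from which it lies 143 mm towards the front. Same z as the underside of the front roller when the plate is flat
- bail_bar (a point): middle of the round handle bar on top of the plate near its front end: 12 mm diameter, along the fixture's y, held by a 10 mm post 38 mm either side of this point, its centre 45 mm above the plate's top; 140 mm from the hinge axis along the plate and 61 mm above it square to the plate. 65 mm in front of the drive housing. Grip it fore and aft from above, the tool straight down: it turns between the fingers. Axes turn with the plate
- roller (a point): centre of the steel roller under the plate's front end: 16 mm diameter, 108 mm long along y, 152 mm from the hinge axis; on a stack of height h the plate's angle is asin(h / 152 mm). Axes turn with the plate
- block30_center (a point): square steel gauge block, 34 x 34 mm and 30 mm high, standing on its square face (edges rounded 1 mm, plain bright steel, 271 g give or take); this point is its centre, 15 mm above its underside, z up, x and y square to its sides
- block22_center (a point): square steel gauge block, 34 x 34 mm and 22 mm high, standing on its square face (edges rounded 1 mm, plain bright steel, 198 g give or take); this point is its centre, 11 mm above its underside, z up, x and y square to its sides
- block16_center (a point): square steel gauge block, 34 x 34 mm and 16 mm high, standing on its square face (edges rounded 1 mm, plain bright steel, 144 g give or take); this point is its centre, 8 mm above its underside, z up, x and y square to its sides; not needed, to be left alone
- block40_center (a point): square steel gauge block, 34 x 34 mm and 40 mm high, standing on its square face (edges rounded 1 mm, plain bright steel, 361 g give or take); this point is its centre, 20 mm above its underside, z up, x and y square to its sides; not needed, to be left alone
- tray: shallow tray, 236 mm square, fixed; the blocks stand on its brown floor, 4 mm above the table, in two rows of two; white rim 14 mm high, 6 mm thick; origin at its middle on the table
- spool_center (a point): brass spool, 20 mm diameter, 20 mm high, standing in the middle of the tray among the blocks; this point is its centre; to be left alone
- heatsink: finned aluminium heat sink, 40 x 40 x 28 mm, between tray and fixture; to be left alone
- bottle: white bottle with black cap, 44 mm diameter, 100 mm high, in the middle at the back; to be left alone
- screwdriver: black-handled screwdriver, 190 mm long, lying between tray and fixture; to be left alone
Not all that is in view belongs to the job. Leave any blue or turquoise look-alike of the part that bears block30_center alone. What is shaped like the part that bears plate but blue is not meant.

How it is judged:
By the outcome, as a careful person would: the job done as asked, in the order asked, and still so for the second after the job is handed in, with the robot touching nothing.
It also fails if it takes over 72 s, if anything falls off the work surface, if the arm or the gripper's body presses on something with over 40 N, if the wrist force passes 120 N, or if a joint passes its speed limit or range.

## Working session

There is one attempt and no reset: what is moved stays moved. The work goes in short steps, Python scripts to look and compute and a tool call to move; the robot and the scene stay as the last step left them, time stands still between calls to the robot, and variables do not carry over. Pictures are saved under pics/ and viewed, and the job is handed in when it is done.

Besides the shell and the picture viewer there is one more tool, called after "Request:" by a JSON object that holds its "fn" and its "kwargs". servo_tool: Moves the arm, as the interface text tells. Its arguments: {"type":"object","properties":{"increments":{"type":"array","items":{"type":"array","items":{"type":"number"}}},"hand":{"type":"number"}},"required":["increments"]}

```bash
mkdir -p pics; python3 - <<'E'
from station import sensors, grab_frame, camera_params, robot
import cv2,numpy as np
for n in("scene","top"):
    f=grab_frame(n); cv2.imwrite(f"pics/{n}0.png",f)
    p=camera_params(n); print(n,p["fx"],p["fy"],p["cx"],p["cy"]); print(np.round(p["world_to_cam"],4).tolist())
s=sensors.sense(); print({k:np.round(v,3).tolist() for k,v in s.items()}); print(robot.pinch_z,[a for a in dir(robot) if a[0]!='_'])
E
```

```text
scene 361.61835756617825 361.61835756617825 259.62745551165864 189.75432796203998
[[0.8634, 0.5045, 0.0042, -0.4365], [0.2703, -0.4555, -0.8482, -0.1008], [-0.426, 0.7335, -0.5297, 1.1457], [0.0, 0.0, 0.0, 1.0]]
top 416.7025747475765 416.7025747475765 255.6552387606584 191.06165769790937
[[-0.0095, -0.9999, -0.0133, -0.0074], [-0.997, 0.0105, -0.077, 0.5297], [0.0771, 0.0125, -0.9969, 1.1843], [0.0, 0.0, 0.0, 1.0]]
{'time_s': 0.1, 'joints': [1.081, 0.435, 0.025, 1.574, -0.012, 1.134, -0.075], 'dq': [0.001, -0.002, 0.0, -0.003, -0.0, 0.001, 0.0], 'tau': [0.003, -66.913, 0.988, -31.515, -0.06, 0.037, 0.0], 'position': [0.236, -0.578, 0.226], 'tool_rot': [-1.494, 1.569, 2.035], 'force': [-0.275, 0.612, -0.08], 'ft_torque': [0.02, -0.009, 0.044], 'grip_width': 0.092}
0.0188 ['IKError', 'pinch_z']
```

View pics/scene0.png

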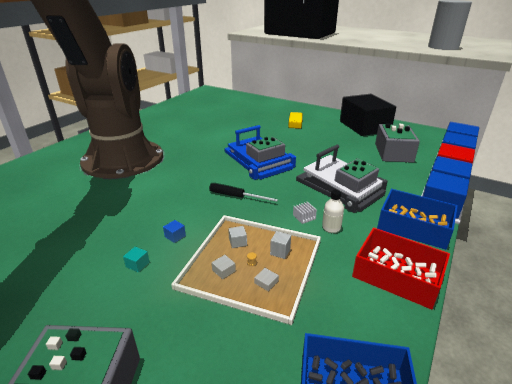

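View pics/top0.png

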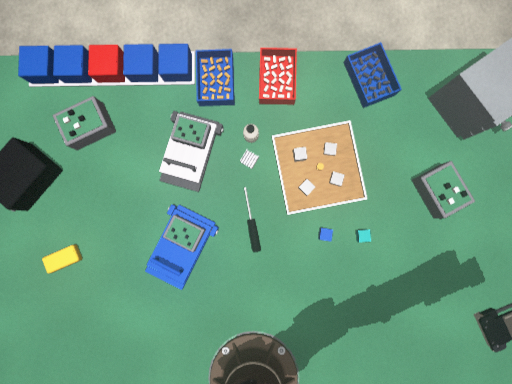

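The scene shows the white plate fixture at scene (345,180) / top (190,150), with a blue look-alike at scene (260,150) / top (180,245). Four steel blocks stand in the tray at top (300,154), (330,149), (307,187) and (337,179). Blue and turquoise cubes lie outside it at top (325,235) and (363,236). Next I'll enlarge these areas.

```bash
python3 - <<'E'
import cv2
s=cv2.imread("pics/scene0.png");t=cv2.imread("pics/top0.png")
cv2.imwrite("pics/c1.png",cv2.resize(s[215:305,190:310],None,fx=6,fy=6,interpolation=cv2.INTER_CUBIC))
cv2.imwrite("pics/c2.png",cv2.resize(t[118:218,268:372],None,fx=6,fy=6,interpolation=cv2.INTER_CUBIC)[:600])
cv2.imwrite("pics/c3.png",cv2.resize(t[105:200,150:250],None,fx=6,fy=6,interpolation=cv2.INTER_CUBIC))
cv2.imwrite("pics/c4.png",cv2.resize(s[135:215,285:395],None,fx=7,fy=7,interpolation=cv2.INTER_CUBIC))
E
```

```text
(no output)
```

View pics/c1.png

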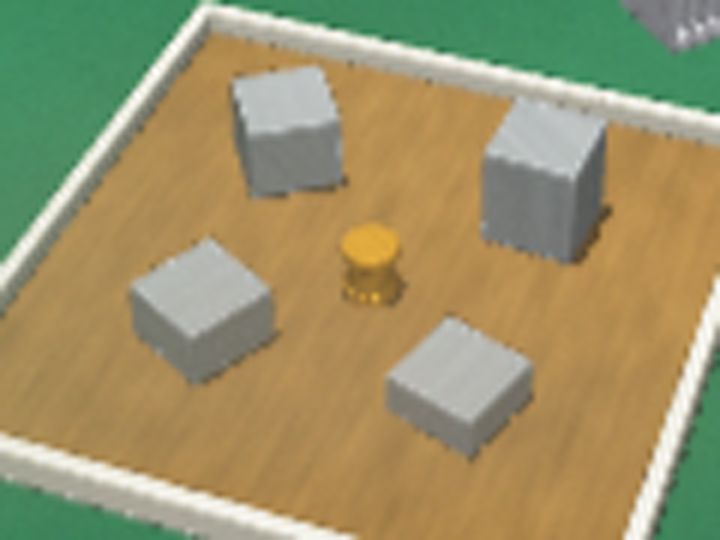

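View pics/c2.png

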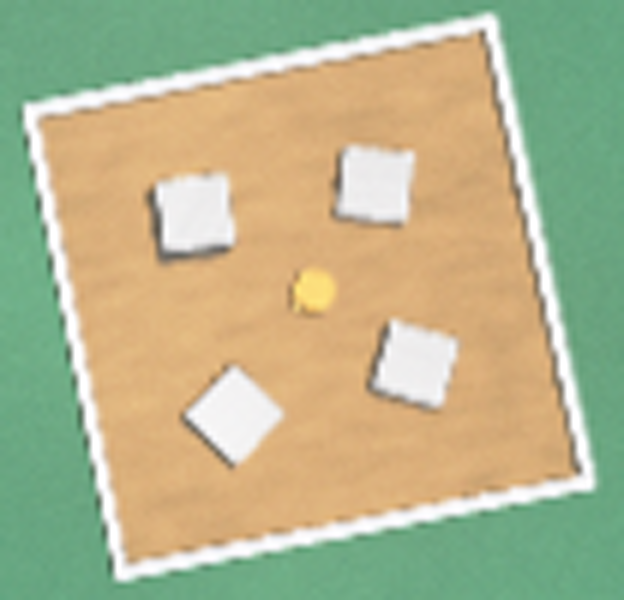

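View pics/c3.png

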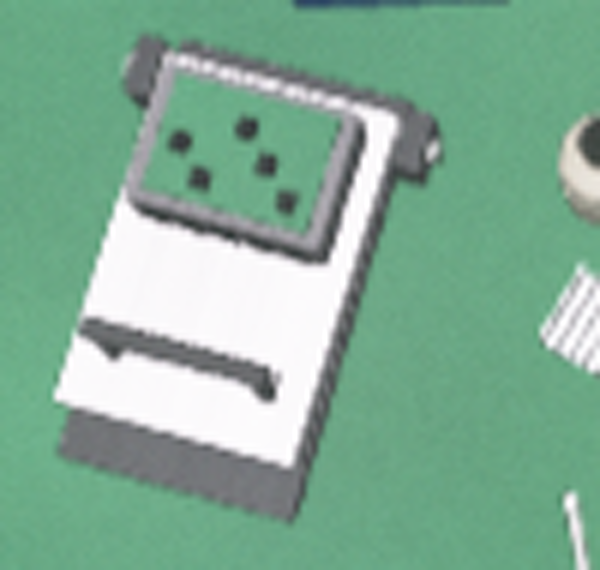

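View pics/c4.png

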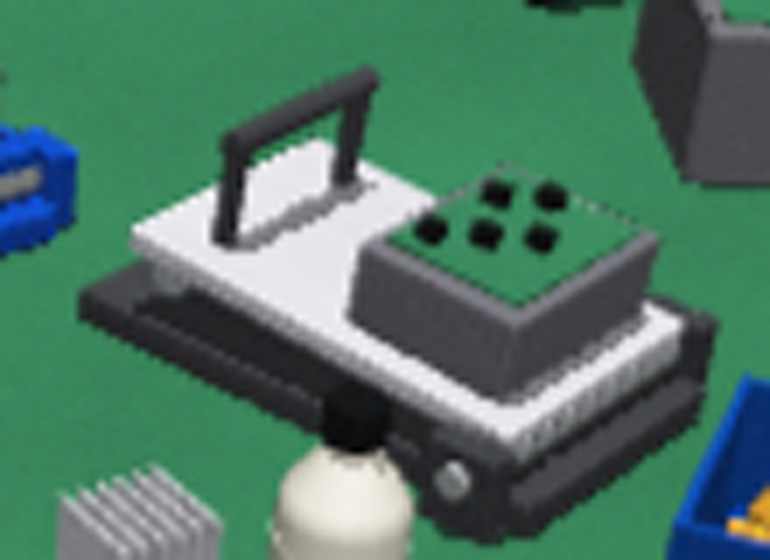

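```bash
cat > lib.py <<'E'
import numpy as np, cv2
from scipy.optimize import least_squares
from scipy.spatial.transform import Rotation as R
from station import camera_params
CP={n:camera_params(n) for n in("scene","top")}
def proj(n,P):
    p=CP[n];W=np.array(p["world_to_cam"]);c=np.atleast_2d(P)@W[:3,:3].T+W[:3,3]
    return np.c_[p["fx"]*c[:,0]/c[:,2]+p["cx"],p["fy"]*c[:,1]/c[:,2]+p["cy"]]
def uncrop(pts,s,off): return (np.array(pts,float)+.5)/s-.5+np.array(off)
def place(L,x,y,yaw,z0=0):
    c,s=np.cos(yaw),np.sin(yaw);L=np.atleast_2d(L)
    return np.c_[x+c*L[:,0]-s*L[:,1],y+s*L[:,0]+c*L[:,1],z0+L[:,2]]
E
python3 - <<'E'
from lib import *
top={'A':[(155,183),(228,173),(234,240),(162,250)],'B':[(343,147),(413,152),(407,223),(338,215)],'C':[(234,366),(284,413),(236,465),(184,415)],'D':[(392,320),(457,342),(438,407),(374,388)]}
sc={'S1':[(233,80),(322,67),(340,128),(250,134)],'S2':[(520,97),(606,122),(573,178),(485,152)],'S3':[(207,238),(272,292),(195,338),(130,290)],'S4':[(450,316),(532,370),(470,420),(387,378)]}
sq=np.array([(1,1),(1,-1),(-1,-1),(-1,1)])*.017
def angsort(q): 
    q=np.array(q);c=q.mean(0);return q
import itertools
for a,tp in top.items():
  for b,sp in sc.items():
    for h in (.016,.022,.030,.040):
      best=None
      for k in range(4):
        for y0 in np.radians([-30,0,30,60]):
          t=uncrop(tp,6,(268,118));s=np.roll(uncrop(sp,6,(190,215)),k,0)
          def f(v):
            P=place(np.c_[sq,np.full(4,h+.004)],*v)
            return np.r_[(proj('top',P)-t).ravel(),(proj('scene',P)-s).ravel()]
          r=least_squares(f,[.5,-.2,y0])
          if best is None or r.cost<best.cost:best=r
      if best.cost<12: print(a,b,h,round(best.cost,2),best.x[:2].round(4),np.degrees(best.x[2]).round(1))
# fixture
F={'t':[((-.170,.059,.039),(55,402)),((-.170,-.059,.039),(298,467)),((-.140,.044,.084),(80,325)),((-.140,-.044,.084),(275,376)),((-.075,.048,.075),(133,200)),((-.075,-.048,.075),(322,255)),((-.005,-.048,.075),(358,115)),((-.005,.048,.075),(168,62))],
's':[((-.170,-.059,.039),(135,230)),((-.170,.059,.039),(320,140)),((-.140,-.044,.084),(230,142)),((-.140,.044,.084),(370,75)),((-.075,-.048,.075),(368,240)),((-.075,.048,.075),(505,168)),((-.005,-.048,.075),(515,312)),((-.005,.048,.075),(657,240))]}
Lt,pt=map(np.array,zip(*F['t']));Ls,ps=map(np.array,zip(*F['s']))
pt=uncrop(pt,6,(150,105));ps=uncrop(ps,7,(285,135))
f=lambda v:np.r_[(proj('top',place(Lt,*v))-pt).ravel(),(proj('scene',place(Ls,*v))-ps).ravel()]
r=least_squares(f,[.65,.15,-.3]);print(r.cost,r.x,np.degrees(r.x[2]));print(r.fun.reshape(-1,2).round(1).tolist())
for w in(0,1):
    g=(lambda v:(proj('top',place(Lt,*v))-pt).ravel()) if w==0 else (lambda v:(proj('scene',place(Ls,*v))-ps).ravel())
    q=least_squares(g,[.65,.15,-.3]);print(q.x,np.degrees(q.x[2]))
v=r.x
for n,L in dict(seat=(-.143,0,.015),bar=(-.14,0,.084),front=(-.17,0,.039)).items(): print(n,place(L,*v).round(4))
E
```

```text
A S2 0.04 1.34 [ 0.637  -0.1405] 6.0
B S4 0.016 2.72 [ 0.6539 -0.2304] -7.6
C S1 0.022 8.05 [ 0.5395 -0.156 ] -45.9
C S1 0.03 2.5 [ 0.5414 -0.1589] -45.9
D S3 0.016 4.92 [ 0.5639 -0.2446] -15.9
D S3 0.022 2.62 [ 0.5656 -0.2467] -15.9
36.600314582737994 [ 0.73559332  0.15840692 -0.29970056] -17.171576947600215
[[-0.3, -1.2], [-1.5, -0.4], [0.0, 0.7], [-2.1, 1.2], [-2.4, -0.4], [-1.2, 0.0], [0.2, -0.3], [-0.7, -1.0], [-0.7, 3.2], [-0.5, 3.0], [-1.0, 3.2], [-0.7, 3.2], [-2.4, 1.4], [-0.2, 0.2], [-0.3, 1.4], [0.8, -0.9]]
[ 0.73539511  0.15662386 -0.28876724] -16.545144274532205
[ 0.73308502  0.16760519 -0.3162072 ] -18.117338267697992
seat [[0.599  0.2006 0.015 ]]
bar [[0.6018 0.1997 0.084 ]]
front [[0.5732 0.2086 0.039 ]]
```

The fits identify the blocks: 40 mm at top (300,154), 16 mm at (330,149), **30 mm at (307,187)** and **22 mm at (337,179)**. The fixture's residuals suggest the plate isn't at zero angle, so I'll refit with the angle free.

```bash
cat > fit.py <<'E'
from lib import *
def tilt(L,a):
    L=np.atleast_2d(L).astype(float)  # L rel hinge (z rel axis .023 subtracted)
    c,s=np.cos(a),np.sin(a); x,z=L[:,0],L[:,2]
    # front (x<0) rises with a
    return np.c_[c*x+s*z, L[:,1], -s*x+c*z]
def plate(L,x,y,yaw,a):
    L=np.atleast_2d(L)-np.array([0,0,.023]); return place(tilt(L,a),x,y,yaw,.023)
E
python3 - <<'E'
from fit import *
F={'t':[((-.170,.059,.039),(55,402)),((-.170,-.059,.039),(298,467)),((-.140,.044,.084),(80,325)),((-.140,-.044,.084),(275,376)),((-.075,.048,.075),(133,200)),((-.075,-.048,.075),(322,255)),((-.005,-.048,.075),(358,115)),((-.005,.048,.075),(168,62))],
's':[((-.170,-.059,.039),(135,230)),((-.170,.059,.039),(320,140)),((-.140,-.044,.084),(230,142)),((-.140,.044,.084),(370,75)),((-.075,-.048,.075),(368,240)),((-.075,.048,.075),(505,168)),((-.005,-.048,.075),(515,312)),((-.005,.048,.075),(657,240))]}
Lt,pt=map(np.array,zip(*F['t']));Ls,ps=map(np.array,zip(*F['s']))
pt=uncrop(pt,6,(150,105));ps=uncrop(ps,7,(285,135))
f=lambda v:np.r_[(proj('top',plate(Lt,*v))-pt).ravel(),(proj('scene',plate(Ls,*v))-ps).ravel()]
r=least_squares(f,[.65,.15,-.3,.05]);print(r.cost,r.x,np.degrees(r.x[2:]));print(r.fun.reshape(-1,2).round(1).tolist())
v=r.x
print(place([(-.143,0,.015)],*v[:3]).round(4)); print(plate([(-.14,0,.084)],*v).round(4))
B=[(-.195,.06,.015),(-.195,-.06,.015),(.02,-.06,.015),(.02,.06,.015)]
im=cv2.imread("pics/top0.png");im=cv2.resize(im[105:200,150:250],None,fx=6,fy=6,interpolation=cv2.INTER_CUBIC)
def dr(im,n,P,s,off):
    q=(proj(n,P)-off+.5)*s-.5
    cv2.polylines(im,[q.round().astype(int)],True,(0,0,255),1)
PL=[(-.17,.059,.039),(-.17,-.059,.039),(-.005,-.059,.039),(-.005,.059,.039)]
for n,s,off,f0,sl in(('top',6,(150,105),'top0',(slice(105,200),slice(150,250))),('scene',7,(285,135),'scene0',(slice(135,215),slice(285,395)))):
    im=cv2.resize(cv2.imread(f"pics/{f0}.png")[sl],None,fx=s,fy=s,interpolation=cv2.INTER_CUBIC)
    dr(im,n,place(B,*v[:3]),s,off);dr(im,n,plate(PL,*v),s,off)
    cv2.imwrite(f"pics/ov_{n}.png",im)
E
```

```text
13.265114404638169 [ 0.73295209  0.15766928 -0.28449458  0.0704599 ] [-16.30033856   4.03705502]
[[-0.1, -0.8], [-0.8, -0.4], [0.6, -0.0], [-1.1, 0.1], [-1.8, -0.8], [-0.3, -0.8], [1.0, -0.9], [-0.2, -1.1], [-1.4, -0.1], [-1.3, -0.4], [-0.6, 0.7], [-0.6, 0.6], [-2.1, 0.3], [-0.2, -1.1], [0.0, 1.8], [0.8, -0.7]]
[[0.5957 0.1978 0.015 ]]
[[0.603  0.1957 0.0937]]
```

View pics/ov_top.png

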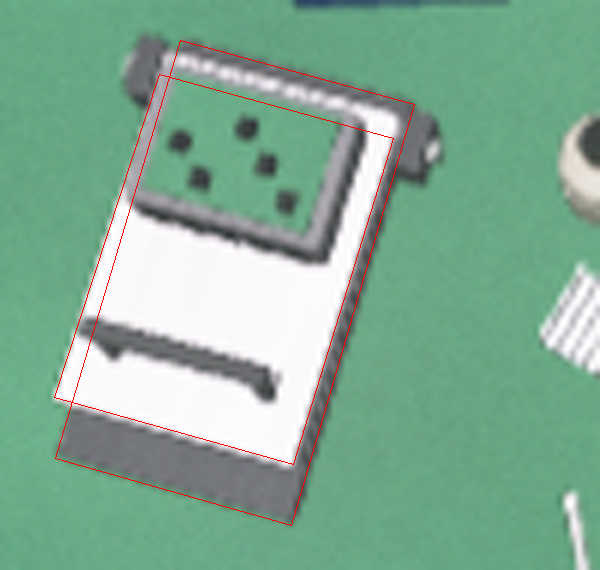

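View pics/ov_scene.png

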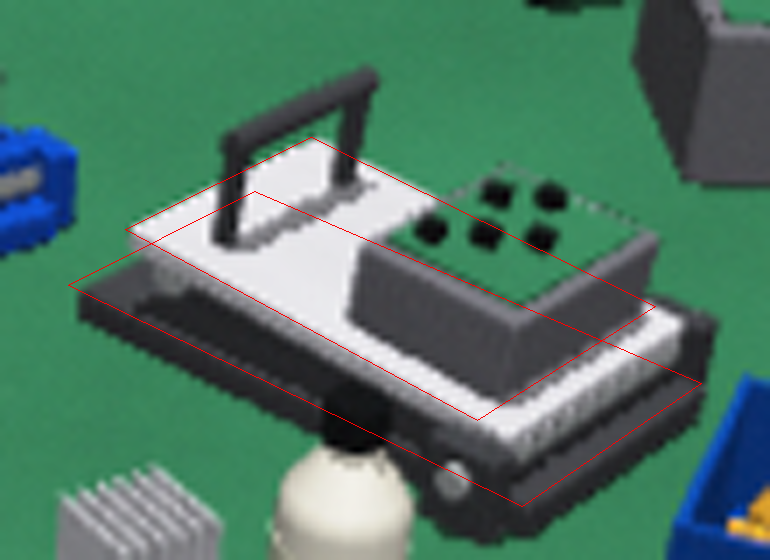

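```bash
cat > plan.py <<'E'
from lib import *
from station import sensors
def Rlean(psi,lean,s=1):
    x=np.array([np.cos(psi)*np.sin(lean),np.sin(psi)*np.sin(lean),-np.cos(lean)]);y=s*np.array([-np.sin(psi),np.cos(psi),0])
    return np.c_[x,y,np.cross(x,y)]
def Rdown(yawy,s=1):
    x=np.array([0,0,-1.]);y=s*np.array([np.cos(yawy),np.sin(yawy),0]);return np.c_[x,y,np.cross(x,y)]
def cur():
    s=sensors.sense();return np.array(s["position"]),R.from_euler('xyz',s["tool_rot"]).as_matrix(),s
def delta(tcp,Rt,Rc=None,p=None):
    pc,R0,s=cur();Rc=R0 if Rc is None else Rc;pc=pc if p is None else p
    return np.array(tcp)-pc, R.from_matrix(Rt@Rc.T).as_rotvec()
E
python3 - <<'E'
from plan import *
p,Rc,s=cur();print(Rc.round(3))
yaw=-.2845
for sg in(1,-1): print(sg,[a.round(4).tolist() for a in delta([.603,.196,.20],Rdown(yaw,sg))])
spool=None
for psi in np.radians([-46,44]):
    for sg in (1,-1): print(np.degrees(psi),sg,R.from_matrix(Rlean(psi,.61,sg)@Rdown(yaw,1).T).as_rotvec().round(3),R.from_matrix(Rlean(psi,.61,sg)@Rdown(yaw,-1).T).as_rotvec().round(3))
# spool pos: top crop (315,290) at z=.024
from scipy.optimize import fsolve
t=uncrop([(316,290)],6,(268,118))[0]
print(fsolve(lambda v:proj('top',[v[0],v[1],.024])[0]-t,[.6,-.2]).round(4))
E
```

```text
[[-0.001  0.377 -0.926]
 [ 0.001 -0.926 -0.377]
 [-1.    -0.001  0.   ]]
1 [[0.3675, 0.7744, -0.026], [-0.0009, -0.0012, 0.8996]]
-1 [[0.3675, 0.7744, -0.026], [-0.0014, 0.0011, -2.242]]
-46.0 1 [-0.62  -0.153  1.018] [ 0.175 -0.712 -2.013]
-46.0 -1 [ 0.175 -0.712 -2.013] [-0.62  -0.153  1.018]
44.0 1 [-0.424 -0.702  2.518] [ 0.528 -0.319 -0.502]
44.0 -1 [ 0.528 -0.319 -0.502] [-0.424 -0.702  2.518]
[ 0.6002 -0.2001]
```

The chosen targets are the 30 mm block (scene 237,237 / top 307,187) and the 22 mm block (scene 223,267 / top 337,179). The 16 mm block (266,279), 40 mm block (281,244), turquoise cube (136,258) and blue cube (174,231) are excluded. For the plate I take the white one at (345,180), not the blue one at (260,150). The close crops above confirm these choices. I'll move over the handle bar first.

Request:
{"fn": "servo_tool", "kwargs": {"increments": [[0.0185,0.039,0,0,0,0.045],[0.0185,0.039,0,0,0,0.045],[0.0185,0.039,0,0,0,0.045],[0.0185,0.039,0,0,0,0.045],[0.0185,0.039,0,0,0,0.045],[0.0185,0.039,0,0,0,0.045],[0.0185,0.039,0,0,0,0.045],[0.0185,0.039,0,0,0,0.045],[0.0185,0.039,0,0,0,0.045],[0.0185,0.039,0,0,0,0.045],[0.0185,0.039,0,0,0,0.045],[0.0185,0.039,0,0,0,0.045],[0.0185,0.039,0,0,0,0.045],[0.0185,0.039,0,0,0,0.045],[0.0185,0.039,0,0,0,0.045],[0.0185,0.039,0,0,0,0.045],[0.0185,0.039,0,0,0,0.045],[0.0185,0.039,0,0,0,0.045],[0.0185,0.039,0,0,0,0.045],[0.0185,0.039,0,0,0,0.045]], "hand": 100}}

```text
time_s: 2.1
position: [0.606, 0.2279, 0.2205]
tool_rot: [-0.604, 1.56, -2.438]
force: [0.6, -0.0, 0.2]
grip_width: 0.0554
```

```bash
python3 - <<'E'
from plan import *
from station import grab_frame
for n in("scene","top"): cv2.imwrite(f"pics/{n}1.png",grab_frame(n))
s=cv2.imread("pics/scene1.png");t=cv2.imread("pics/top1.png")
cv2.imwrite("pics/d1.png",np.hstack([cv2.resize(s[80:230,270:400],None,fx=3,fy=3,interpolation=2),cv2.resize(t[90:240,140:250],None,fx=3,fy=3,interpolation=2)]))
p,Rc,s=cur();print(p,np.round(s['joints'],2));print(Rc.round(3))
print([a.round(4).tolist() for a in delta([.603,.196,.20],Rdown(-.2845,1))])
print(proj('top',p),proj('scene',p))
E
```

```text
[0.60529197 0.23356062 0.21985571] [-0.13  0.54 -0.5   1.48  0.26  1.2  -0.93]
[[-0.009  0.967 -0.253]
 [-0.002 -0.253 -0.967]
 [-1.    -0.008  0.005]]
[[-0.0023, -0.0376, -0.0199], [0.0023, -0.0092, -0.0285]]
[[153.14942092 154.82422908]] [[338.21804388 101.52386705]]
```

View pics/d1.png

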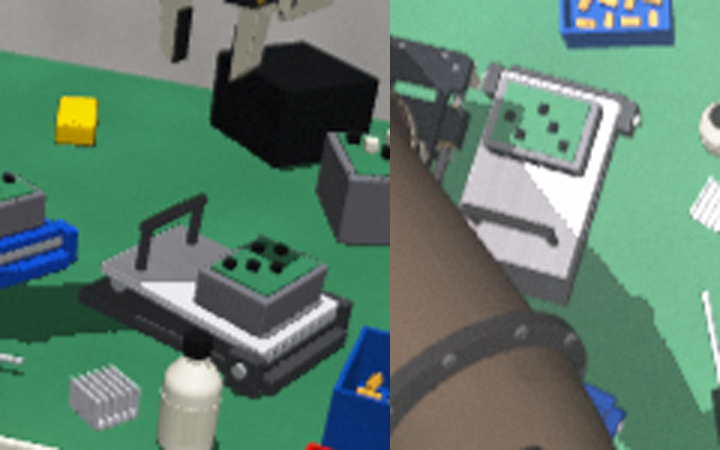

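```bash
python3 - <<'E'
from plan import *
s=cv2.imread("pics/scene1.png")
im=cv2.resize(s[70:125,305:375],None,fx=10,fy=10,interpolation=2)
p,Rc,_=cur(); P=[p+Rc@np.array([0,d,0]) for d in(-.0277,.0277)]+[p]
P+= [p+Rc@np.array([0,d,e]) for d in(-.0277,.0277) for e in(-.0095,.0095)]
q=(proj('scene',P)-(305,70)+.5)*10-.5
for a in q: cv2.circle(im,tuple(a.round().astype(int).tolist()),3,(0,0,255),-1)
cv2.imwrite("pics/d2.png",im)
E
```

```text
(no output)
```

View pics/d2.png

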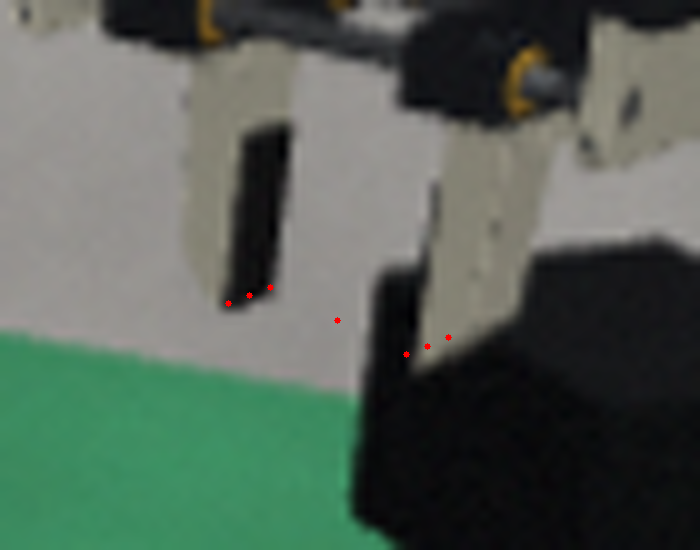

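Request:
{"fn": "servo_tool", "kwargs": {"increments": [[0,-0.02,-0.01,0.001,-0.005,-0.015],[-0.001,-0.016,-0.02,0.001,-0.004,-0.013],[0,0,-0.03,0,0,0],[0,0,-0.03,0,0,0],[0,0,0,0,0,0]]}}

```text
time_s: 2.7
position: [0.6032, 0.1975, 0.1254]
tool_rot: [-1.11, 1.569, -2.963]
force: [-0.9, -0.3, 0.3]
grip_width: 0.0556
```

```bash
python3 - <<'E'
from plan import *
from station import grab_frame
for n in("scene","top"): cv2.imwrite(f"pics/{n}2.png",grab_frame(n))
s=cv2.imread("pics/scene2.png");t=cv2.imread("pics/top2.png")
cv2.imwrite("pics/d3.png",np.hstack([cv2.resize(s[100:200,290:380],None,fx=5,fy=5,interpolation=2),cv2.resize(t[110:210,150:210],None,fx=5,fy=5,interpolation=2)]))
p,Rc,s=cur();print(p,np.round(s['joints'],2));print(Rc.round(3))
print([a.round(4).tolist() for a in delta([.603,.196,.075],Rdown(-.2845,1))])
E
```

```text
[0.60542727 0.19934091 0.12954426] [-0.09  0.59 -0.47  1.63  0.31  1.   -0.94]
[[ 0.003  0.961 -0.278]
 [ 0.002 -0.278 -0.961]
 [-1.     0.003 -0.003]]
[[-0.0024, -0.0033, -0.0545], [-0.0024, 0.0033, -0.0026]]
```

View pics/d3.png

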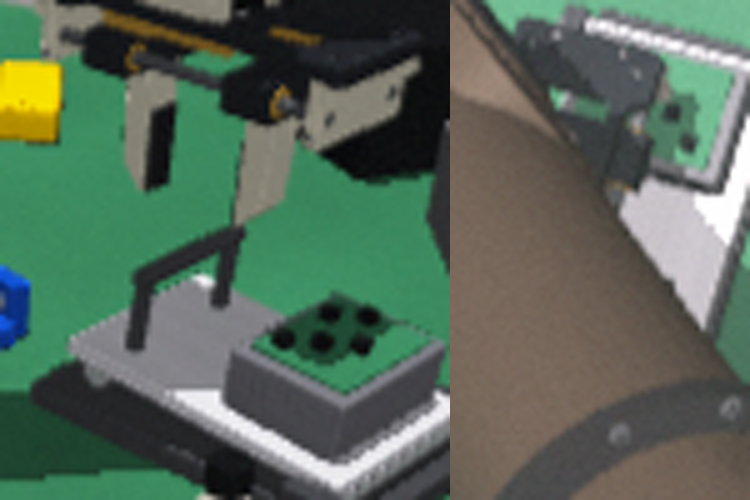

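Request:
{"fn": "servo_tool", "kwargs": {"increments": [[-0.001,-0.002,-0.025,-0.002,0.003,-0.003],[-0.001,-0.001,-0.02,0,0,0],[0,0,-0.008,0,0,0],[0,0,0,0,0,0]]}}

```text
time_s: 3.2
position: [0.608, 0.1993, 0.0834]
tool_rot: [2.298, 1.559, 0.442]
force: [-0.1, 0.6, 0.4]
grip_width: 0.0557
```

```bash
python3 - <<'E'
from plan import *
p,Rc,s=cur();print(p,s['force'])
E
```

```text
[0.60796084 0.19925308 0.08344604] [-0.12030672  0.56558621  0.36074549]
```

Request:
{"fn": "servo_tool", "kwargs": {"increments": [[-0.005,-0.003,-0.007,0,0.01,0],[0,0,0,0,0,0],[0,0,0,0,0,0]]}}

```text
time_s: 3.5
position: [0.6045, 0.1972, 0.0797]
tool_rot: [2.844, 1.562, 0.988]
force: [-0.3, -0.6, -0.1]
grip_width: 0.0556
```

```bash
python3 - <<'E'
from plan import *
from station import grab_frame
cv2.imwrite("pics/scene3.png",grab_frame("scene"))
s=cv2.imread("pics/scene3.png")
cv2.imwrite("pics/d4.png",cv2.resize(s[110:200,290:380],None,fx=6,fy=6,interpolation=2))
p,Rc,s=cur();print(p,s['force'])
print([a.round(4).tolist() for a in delta([.603,.196,.075],Rdown(-.2845,1))])
E
```

```text
[0.60438441 0.1970778  0.07953681] [-0.78843344 -0.23796372  0.65634971]
[[-0.0014, -0.0011, -0.0045], [-0.0068, 0.0044, 0.0005]]
```

View pics/d4.png

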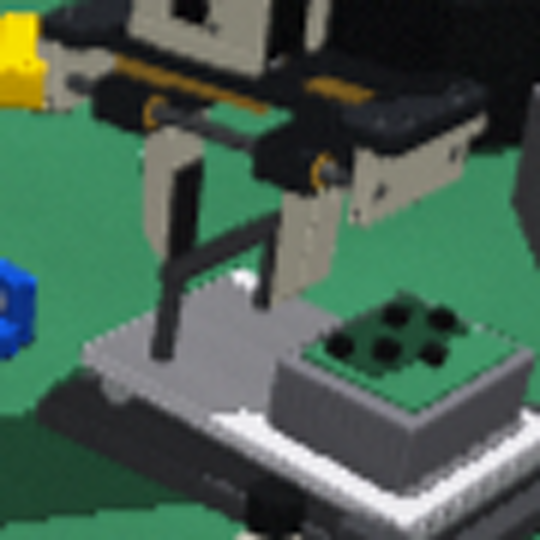

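The fingers straddle the bar near its middle, with pads at crop (185,200) and (305,250). I'll go 4 mm lower and grip.

Request:
{"fn": "servo_tool", "kwargs": {"increments": [[-0.001,-0.001,-0.005,-0.004,0.003,0],[0,0,0,0,0,0],[0,0,0,0,0,0]], "hand": 255}}

```text
time_s: 3.85
position: [0.6037, 0.1962, 0.0749]
tool_rot: [2.748, 1.567, 0.892]
force: [-0.9, 0.2, 0.6]
grip_width: 0.0363
```

Request:
{"fn": "servo_tool", "kwargs": {"increments": [[0,0,0,0,0,0],[0,0,0,0,0,0]]}}

```text
time_s: 4.05
position: [0.6037, 0.1962, 0.0748]
tool_rot: [2.777, 1.567, 0.922]
force: [-0.0, -0.8, -0.4]
grip_width: 0.0206
```

Request:
{"fn": "servo_tool", "kwargs": {"increments": [[0,0,0,0,0,0],[0,0,0,0,0,0],[0,0,0,0,0,0]]}}

```text
time_s: 4.35
position: [0.6016, 0.1968, 0.0747]
tool_rot: [-2.359, 1.568, 2.069]
force: [0.3, 0.2, -0.5]
grip_width: 0.0107
```

```bash
python3 - <<'E'
from fit import *
yaw=-.2845
b=[plate([(-.14,0,.084)],0,0,yaw,a)[0] for a in np.arange(.07,.73,.03)]
b=np.array(b);print((b-b[0]).round(4).tolist())
E
```

```text
[[0.0, 0.0, 0.0], [0.0021, -0.0006, 0.004], [0.0043, -0.0013, 0.008], [0.0066, -0.0019, 0.0119], [0.0091, -0.0026, 0.0157], [0.0116, -0.0034, 0.0194], [0.0142, -0.0042, 0.0231], [0.017, -0.005, 0.0267], [0.0198, -0.0058, 0.0302], [0.0228, -0.0067, 0.0336], [0.0258, -0.0076, 0.0369], [0.029, -0.0085, 0.0401], [0.0322, -0.0094, 0.0432], [0.0355, -0.0104, 0.0462], [0.0389, -0.0114, 0.0491], [0.0424, -0.0124, 0.0519], [0.046, -0.0135, 0.0545], [0.0496, -0.0145, 0.0571], [0.0534, -0.0156, 0.0596], [0.0571, -0.0167, 0.0619], [0.061, -0.0178, 0.0641], [0.0649, -0.019, 0.0662]]
```

Gripped at 10.7 mm. Next I'll raise the plate along the arc.

Request:
{"fn": "servo_tool", "kwargs": {"increments": [[0.003,-0.001,0.007,0,0,0],[0.004,-0.001,0.008,0,0,0],[0.004,-0.0013,0.008,0,0,0],[0.005,-0.0015,0.0075,0,0,0],[0.0055,-0.0015,0.0075,0,0,0],[0.0055,-0.0016,0.007,0,0,0],[0.006,-0.0017,0.007,0,0,0],[0,0,0,0,0,0]]}}

```text
time_s: 5.15
position: [0.6306, 0.1882, 0.1164]
tool_rot: [-1.536, 1.552, 2.895]
force: [-0.6, -0.2, 1.4]
grip_width: 0.0112
```

```bash
cat > ang.py <<'E'
from fit import *
from station import sensors,grab_frame
def st():
    s=sensors.sense();p=np.array(s['position']);T=R.from_euler('xyz',s['tool_rot']).as_matrix();g=p-T[:,0]*.0188
    print('tcp',p.round(4),'grasp',g.round(4),'F',np.round(s['force'],1),'w',round(s['grip_width'],4),'t',round(s['time_s'],2)); return s,p,T,g
E
python3 - <<'E'
from ang import *
s,p,T,g=st();print(T.round(3)); 
for a in (.3,.35,.4): print(a,plate([(-.14,0,.084)],.733,.1577,-.2845,a).round(4))
E
```

```text
tcp [0.6306 0.1882 0.1164] grasp [0.6309 0.1881 0.1352] F [-0.6 -0.2  1.4] w 0.0112 t 5.15
[[-0.018  0.961 -0.278]
 [ 0.005 -0.278 -0.961]
 [-1.    -0.019  0.001]]
0.3 [[0.6219 0.1902 0.1226]]
0.35 [[0.6269 0.1887 0.1283]]
0.4 [[0.632  0.1872 0.1337]]
```

Request:
{"fn": "servo_tool", "kwargs": {"increments": [[0.0065,-0.0018,0.0065,0,0.005,0],[0.0065,-0.002,0.006,0,0.005,0],[0.007,-0.002,0.0055,0,0.004,0],[0.007,-0.002,0.005,0,0.004,0],[0.0075,-0.0022,0.0045,0,0,0],[0,0,0,0,0,0]]}}

```text
time_s: 5.75
position: [0.6606, 0.1792, 0.1409]
tool_rot: [-1.38, 1.517, 3.055]
force: [3.7, 1.7, -8.0]
grip_width: 0.0109
```

```bash
python3 - <<'E'
from ang import *
s,p,T,g=st();print(T.round(3)); 
for a in (.6,.65,.7,.74): print(a,plate([(-.14,0,.084)],.733,.1577,-.2845,a).round(4))
f=grab_frame("scene");cv2.imwrite("pics/scene4.png",f)
cv2.imwrite("pics/d5.png",cv2.resize(f[100:210,285:395],None,fx=6,fy=6,interpolation=2)[:600])
E
```

```text
tcp [0.6606 0.1792 0.1409] grasp [0.6616 0.1791 0.1597] F [ 3.7  1.7 -8. ] w 0.0109 t 5.75
[[-0.053  0.96  -0.273]
 [ 0.005 -0.274 -0.962]
 [-0.999 -0.052  0.01 ]]
0.6 [[0.6552 0.1805 0.1524]]
0.65 [[0.6615 0.1786 0.1563]]
0.7 [[0.6679 0.1767 0.1598]]
0.74 [[0.6732 0.1752 0.1624]]
```

View pics/d5.png

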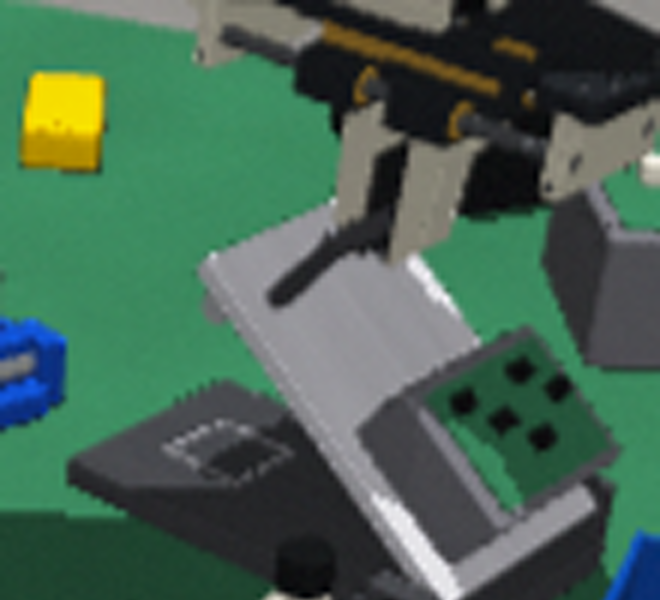

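```bash
python3 - <<'E'
from ang import *
L=[(-.143+i*.021,j*.021,.015) for i,j in((-1,-1),(-1,1),(1,1),(1,-1))]
f=cv2.imread("pics/scene4.png");im=cv2.resize(f[150:200,285:345],None,fx=12,fy=12,interpolation=2)
q=(proj('scene',place(L,.733,.1577,-.2845))-(285,150)+.5)*12-.5
cv2.polylines(im,[q.round().astype(int)],True,(0,0,255),1)
B=[(-.195,-.06,.015),(-.195,.06,.015)]
q=(proj('scene',place(B,.733,.1577,-.2845))-(285,150)+.5)*12-.5
cv2.polylines(im,[q.round().astype(int)],True,(0,255,255),1)
cv2.imwrite("pics/d6.png",im)
E
```

```text
(no output)
```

View pics/d6.png

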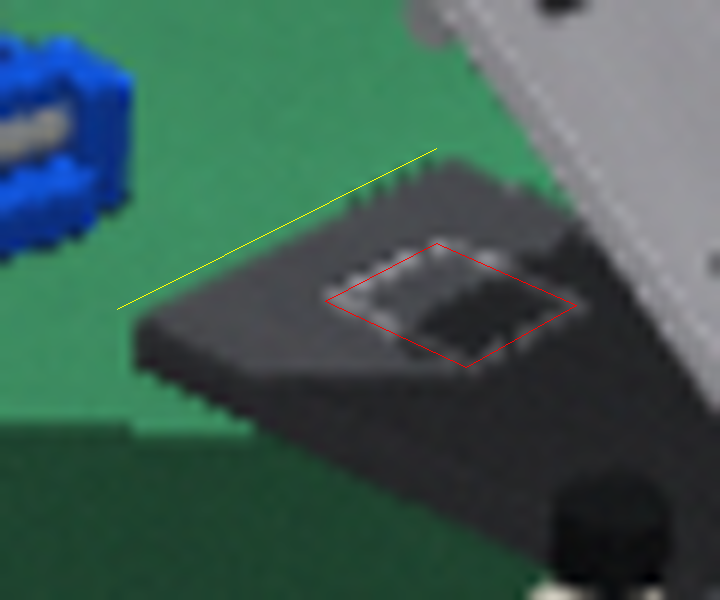

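The marked square, centre near (322.5,175), matches the predicted seat within about 1 mm. The seat is at (0.596, 0.198). I'll release the bar with a small opening and go straight up.

Request:
{"fn": "servo_tool", "kwargs": {"increments": [[0,0,0,0,0,0],[0,0,0,0,0,0],[0,0,0,0,0,0]], "hand": 165}}

```text
time_s: 6.1
position: [0.6636, 0.1779, 0.1451]
tool_rot: [-1.38, 1.525, 3.053]
force: [-0.9, 0.4, -0.4]
grip_width: 0.0294
```

```bash
python3 - <<'E'
from ang import *
s,p,T,g=st()
from plan import Rlean
for psi in (-45.9,):
  for lean in (35,):
    Rt=Rlean(np.radians(psi),np.radians(lean),1); print(Rt.round(3), R.from_matrix(Rt@T.T).as_rotvec().round(3))
c=np.array([.5414,-.1589])
# fingertip low corner: height of grasp above floor given clearance
for lean in(35,38):
  l=np.radians(lean);print(lean,'grasp height over tip-lowest',.0188*np.cos(l)+.0095*np.sin(l))
E
```

```text
tcp [0.6636 0.1779 0.1451] grasp [0.6645 0.1779 0.1638] F [-0.9  0.4 -0.4] w 0.0294 t 6.1
[[ 0.399  0.718  0.57 ]
 [-0.412  0.696 -0.588]
 [-0.819  0.     0.574]] [-0.601 -0.197  1.029]
35 grasp height over tip-lowest 0.020849034577967985
38 grasp height over tip-lowest 0.020663386183400127
```

Request:
{"fn": "servo_tool", "kwargs": {"increments": [[0,0,0.03,0,0,0],[0,0,0.04,0,0,0],[0,-0.005,0.04,0,0,0],[-0.014,-0.024,0,-0.05,-0.0164,0.086],[-0.014,-0.024,-0.006,-0.05,-0.0164,0.086],[-0.014,-0.024,-0.006,-0.05,-0.0164,0.086],[-0.014,-0.024,-0.006,-0.05,-0.0164,0.086],[-0.014,-0.024,-0.006,-0.05,-0.0164,0.086],[-0.014,-0.024,-0.006,-0.05,-0.0164,0.086],[-0.014,-0.024,-0.006,-0.05,-0.0164,0.086],[-0.014,-0.024,-0.006,-0.05,-0.0164,0.086],[-0.014,-0.024,-0.006,-0.05,-0.0164,0.086],[-0.014,-0.024,-0.006,-0.05,-0.0164,0.086],[-0.014,-0.024,-0.006,-0.05,-0.0164,0.086],[-0.014,-0.024,-0.006,-0.05,-0.0164,0.086]]}}

```text
time_s: 7.6
position: [0.4981, -0.1239, 0.2101]
tool_rot: [0.026, 0.934, -0.726]
force: [1.2, -1.9, 1.5]
grip_width: 0.0323
```

```bash
cat >> ang.py <<'E'
from plan import Rlean,Rdown,delta
E
python3 - <<'E'
from ang import *
s,p,T,g=st();print(T.round(3),np.round(s['joints'],2))
Rt=Rlean(np.radians(-45.9),np.radians(35))
print([a.round(4).tolist() for a in delta([.497,-.113,.112],Rt)])
f=grab_frame("scene");cv2.imwrite("pics/scene5.png",f);f=grab_frame("top");cv2.imwrite("pics/top5.png",f)
E
```

```text
tcp [ 0.4981 -0.1239  0.2101] grasp [ 0.4898 -0.1165  0.2252] F [ 1.2 -1.9  1.5] w 0.0323 t 7.6
[[ 0.445  0.679  0.583]
 [-0.395  0.734 -0.553]
 [-0.804  0.016  0.595]] [ 0.21  0.12 -0.46  2.3   1.1   0.64 -0.31]
[[-0.0011, 0.0109, -0.0981], [0.0071, 0.0298, -0.0537]]
```

View pics/scene5.png

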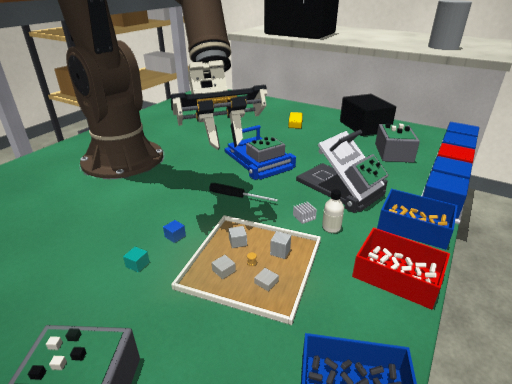

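The plate stays up at scene (340,150), and the blocks and bench are undisturbed. I'm approaching the 30 mm block.

Request:
{"fn": "servo_tool", "kwargs": {"increments": [[0.005,-0.003,-0.03,0.002,0.01,-0.018],[0.005,-0.003,-0.035,0.002,0.01,-0.018],[0.005,-0.003,-0.035,0.002,0.01,-0.018],[0.005,-0.003,-0.03,0,0,0],[0.002,-0.001,-0.015,0,0,0],[0,0,0,0,0,0]], "hand": 85}}

```text
time_s: 8.3
position: [0.5243, -0.1406, 0.067]
tool_rot: [0.015, 0.946, -0.803]
force: [0.3, 0.5, 0.5]
grip_width: 0.0613
```

```bash
python3 - <<'E'
from ang import *
s,p,T,g=st();print(T.round(3),np.round(s['joints'],2))
Rt=Rlean(np.radians(-45.9),np.radians(35))
print([a.round(4).tolist() for a in delta([.5208,-.1376,.0627],Rt)])
f=grab_frame("scene");cv2.imwrite("pics/scene6.png",f);t=grab_frame("top");cv2.imwrite("pics/top6.png",t)
cv2.imwrite("pics/d7.png",np.hstack([cv2.resize(f[180:280,190:290],None,fx=4,fy=4,interpolation=2),cv2.resize(t[120:220,268:368],None,fx=4,fy=4,interpolation=2)]))
E
```

```text
tcp [ 0.5243 -0.1406  0.067 ] grasp [ 0.5167 -0.1327  0.0823] F [0.3 0.5 0.5] w 0.0613 t 8.3
[[ 0.406  0.727  0.553]
 [-0.421  0.686 -0.593]
 [-0.811  0.009  0.585]] [ 0.13  0.48 -0.4   2.36  1.65  0.69 -0.97]
[[-0.0035, 0.003, -0.0043], [0.0041, 0.0158, 0.0136]]
```

View pics/d7.png

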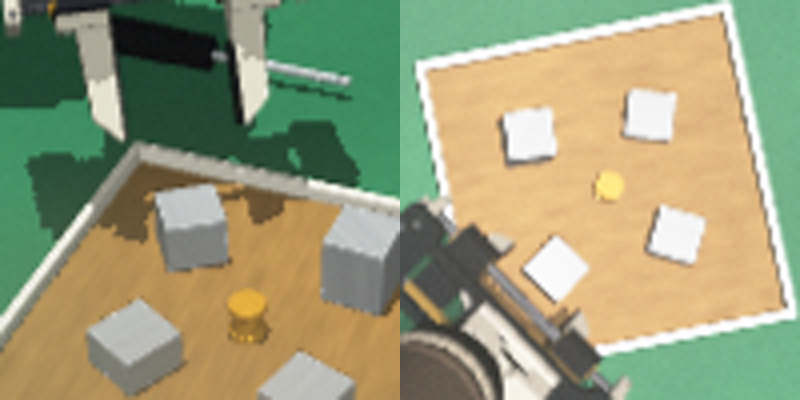

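Request:
{"fn": "servo_tool", "kwargs": {"increments": [[0.005,-0.006,-0.015,0.002,0.008,0.007],[0.006,-0.006,-0.015,0.002,0.008,0.007],[0.005,-0.005,-0.013,0,0,0],[0.002,-0.002,-0.006,0,0,0],[0,0,0,0,0,0]]}}

```text
time_s: 8.9
position: [0.5486, -0.16, 0.0278]
tool_rot: [0.017, 0.947, -0.787]
force: [-0.4, -0.3, -0.2]
grip_width: 0.0614
```

```bash
python3 - <<'E'
from ang import *
s,p,T,g=st();print(T.round(3))
Rt=Rlean(np.radians(-45.9),np.radians(35))
print([a.round(4).tolist() for a in delta([.5447,-.1623,.0136],Rt)])
f=grab_frame("scene");cv2.imwrite("pics/scene7.png",f);t=grab_frame("top");cv2.imwrite("pics/top7.png",t)
cv2.imwrite("pics/d8.png",np.hstack([cv2.resize(f[205:275,200:270],None,fx=6,fy=6,interpolation=2),cv2.resize(t[150:220,268:328],None,fx=6,fy=6,interpolation=2)]))
E
```

```text
tcp [ 0.5486 -0.16    0.0278] grasp [ 0.5408 -0.1522  0.0431] F [-0.4 -0.3 -0.2] w 0.0614 t 8.9
[[ 0.412  0.718  0.561]
 [-0.414  0.696 -0.587]
 [-0.812  0.01   0.584]]
[[-0.0039, -0.0023, -0.0142], [0.0022, 0.0163, 0.0002]]
```

View pics/d8.png

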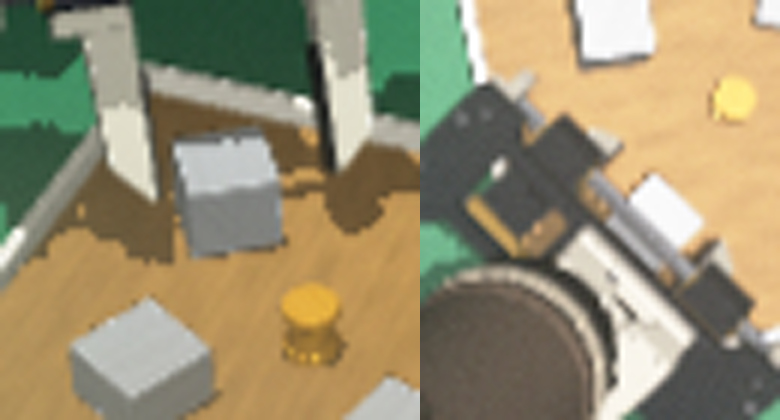

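```bash
python3 - <<'E'
from ang import *
s,p,T,g=st()
tgt=np.array([.5447,-.1623,.0136])
for P in(p,tgt): print([((proj('scene',P+T[:,1]*d)-(200,205)+.5)*6-.5).round(0).tolist() for d in(-.0307,0,.0307)])
c=np.array([.5414,-.1589,.034]);print((proj('scene',c)-(200,205)+.5)*6-.5, 'block top centre obs (225,162)')
E
```

```text
tcp [ 0.5485 -0.1595  0.0282] grasp [ 0.5407 -0.1518  0.0434] F [0.1 0.1 1. ] w 0.0616 t 9.0
[[[155.0, 192.0]], [[240.0, 179.0]], [[323.0, 166.0]]]
[[[144.0, 225.0]], [[228.0, 211.0]], [[310.0, 198.0]]]
[[223.84732113 158.75839455]] block top centre obs (225,162)
```

Request:
{"fn": "servo_tool", "kwargs": {"increments": [[-0.004,-0.002,-0.006,0.001,0.008,0],[-0.001,-0.001,-0.007,0.001,0.008,0],[0,0,-0.003,0,0,0],[0,0,0,0,0,0]]}}

```text
time_s: 9.4
position: [0.5434, -0.1621, 0.0129]
tool_rot: [0.002, 0.959, -0.798]
force: [-0.4, 0.3, 0.0]
grip_width: 0.0617
```

```bash
python3 - <<'E'
from ang import *
s,p,T,g=st()
Rt=Rlean(np.radians(-45.9),np.radians(35))
print([a.round(4).tolist() for a in delta([.5447,-.1623,.0136],Rt)])
E
```

```text
tcp [ 0.5434 -0.1621  0.0129] grasp [ 0.5358 -0.1544  0.0283] F [-0.4  0.3  0. ] w 0.0617 t 9.4
[[0.0013, -0.0002, 0.0007], [0.0002, 0.0016, -0.0015]]
```

Within 1.5 mm of the target, so I'll close.

Request:
{"fn": "servo_tool", "kwargs": {"increments": [[0.001,0,0,0,0,0],[0,0,0,0,0,0],[0,0,0,0,0,0],[0,0,0,0,0,0],[0,0,0,0,0,0],[0,0,0,0,0,0]], "hand": 255}}

```text
time_s: 10.0
position: [0.5443, -0.1619, 0.0128]
tool_rot: [0.001, 0.959, -0.798]
force: [0.1, -0.1, -1.1]
grip_width: 0.0335
```

```bash
python3 - <<'E'
from ang import *
s,p,T,g=st();print(T.round(3))
E
```

```text
tcp [ 0.5443 -0.1619  0.0128] grasp [ 0.5367 -0.1542  0.0281] F [ 0.1 -0.1 -1.1] w 0.0335 t 10.0
[[ 0.401  0.717  0.57 ]
 [-0.411  0.697 -0.587]
 [-0.819  0.001  0.574]]
```

```bash
python3 - <<'E'
from ang import *
from scipy.optimize import fsolve
def bp(px,z): return fsolve(lambda v:proj('top',[v[0],v[1],z])[0]-px,[.6,0]).round(3)
for px,z in(((215,228),.03),((170,207),.03),((203,224),.075),((174,215),.075),((163,234),.075),((193,250),.075),((148,272),.02),((183,286),.02),((153,260),.085),((182,272),.085)): print(px,z,bp(px,z))
t=cv2.imread('pics/top0.png');cv2.imwrite('pics/d9.png',cv2.resize(t[195:295,135:235],None,fx=6,fy=6,interpolation=2))
# gripper body corners at placement
for lean in(35,40):
  T=Rlean(-.2845,np.radians(lean));g=np.array([.5957,.1978,.036])-np.array([.96,-.28,0])*.006
  for d in(.047,.15): 
    for e in(-.0375,.0375):
      for l in(-.095,.095): print(lean,d,e,l,(g-T[:,0]*d+T[:,2]*e+T[:,1]*l).round(3))
E
```

```text
(215, 228) 0.03 [0.424 0.104]
(170, 207) 0.03 [0.486 0.233]
(203, 224) 0.075 [0.436 0.132]
(174, 215) 0.075 [0.462 0.212]
(163, 234) 0.075 [0.41  0.242]
(193, 250) 0.075 [0.366 0.159]
(148, 272) 0.02 [0.301 0.297]
(183, 286) 0.02 [0.261 0.197]
(153, 260) 0.085 [0.34  0.266]
(182, 272) 0.085 [0.307 0.188]
35 0.047 -0.0375 -0.095 [0.508 0.124 0.053]
35 0.047 -0.0375 0.095 [0.561 0.307 0.053]
35 0.047 0.0375 -0.095 [0.567 0.107 0.096]
35 0.047 0.0375 0.095 [0.62  0.29  0.096]
35 0.15 -0.0375 -0.095 [0.451 0.141 0.137]
35 0.15 -0.0375 0.095 [0.505 0.323 0.137]
35 0.15 0.0375 -0.095 [0.51  0.124 0.18 ]
35 0.15 0.0375 0.095 [0.564 0.306 0.18 ]
40 0.047 -0.0375 -0.095 [0.507 0.125 0.048]
40 0.047 -0.0375 0.095 [0.56  0.307 0.048]
40 0.047 0.0375 -0.095 [0.562 0.109 0.096]
40 0.047 0.0375 0.095 [0.615 0.291 0.096]
40 0.15 -0.0375 -0.095 [0.443 0.143 0.127]
40 0.15 -0.0375 0.095 [0.496 0.326 0.127]
40 0.15 0.0375 -0.095 [0.498 0.127 0.175]
40 0.15 0.0375 0.095 [0.552 0.31  0.175]
```

View pics/d9.png

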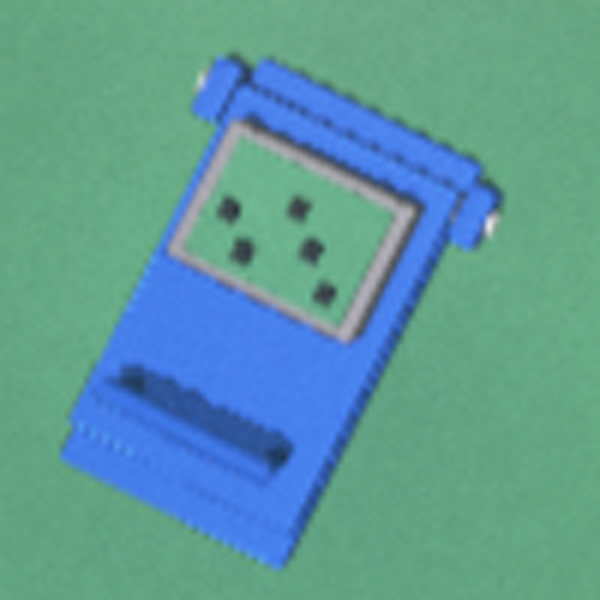

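Request:
{"fn": "servo_tool", "kwargs": {"increments": [[0,0,0.015,0,0,0],[0,0,0.03,0,0,0],[0,0,0.04,0,0,0],[0,0,0.045,0,0,0],[0,0.02,0.02,0,0,0],[-0.002,0.03,0,0,0,0.043],[-0.002,0.03,0,0,0,0.043],[-0.002,0.03,0,0,0,0.043],[-0.002,0.03,0,0,0,0.043],[-0.002,0.03,0,0,0,0.043],[-0.002,0.03,0,0,0,0.043],[-0.002,0.03,0,0,0,0.043],[-0.002,0.03,0,0,0,0.043],[-0.002,0.03,0,0,0,0.043],[-0.002,0.03,0,0,0,0.043],[-0.002,0.03,0,0,0,0.043],[-0.002,0.03,0,0,0,0.043],[0,0,0,0,0,0]]}}

```text
time_s: 11.8
position: [0.5094, 0.2318, 0.1624]
tool_rot: [-0.003, 0.968, -0.267]
force: [0.1, -0.1, -2.1]
grip_width: 0.0338
```

```bash
python3 - <<'E'
from ang import *
s,p,T,g=st();print(T.round(3),np.round(s['joints'],2))
Rt=Rlean(-.2845,np.radians(35))
print([a.round(4).tolist() for a in delta([.5446,.2127,.1057],Rt)])
f=grab_frame("scene");cv2.imwrite("pics/scene8.png",f)
cv2.imwrite("pics/d10.png",cv2.resize(f[60:220,240:400],None,fx=4,fy=4,interpolation=2)[:600])
E
```

```text
tcp [0.5094 0.2318 0.1624] grasp [0.4991 0.2346 0.1779] F [ 0.1 -0.1 -2.1] w 0.0338 t 11.8
[[ 0.547  0.261  0.796]
 [-0.15   0.965 -0.214]
 [-0.824 -0.002  0.567]] [-0.33  0.36 -0.67  2.16  1.18  0.87 -0.53]
[[0.0352, -0.0191, -0.0567], [-0.0006, -0.0085, -0.02]]
```

View pics/d10.png

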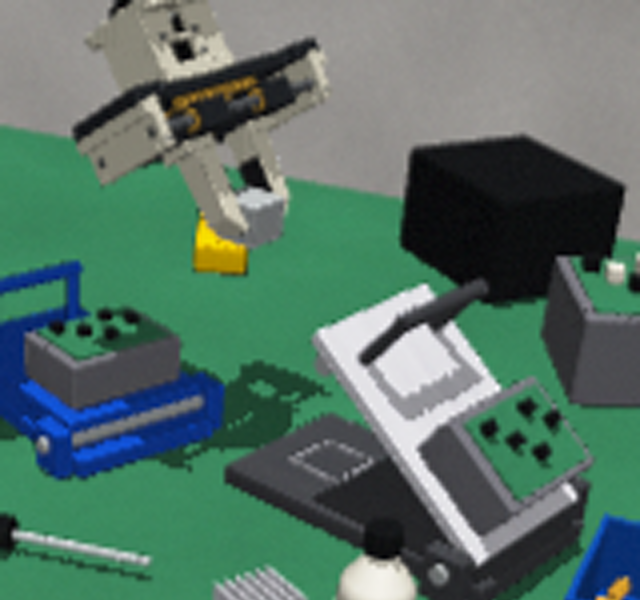

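The block is held level, and the bright square is fully visible near scene (322,174). I'll refine the seat from this picture.

```bash
python3 - <<'E'
from ang import *
L=[(-.143+i*.021,j*.021,.015) for i,j in((-1,-1),(-1,1),(1,1),(1,-1))]
f=cv2.imread("pics/scene8.png");im=cv2.resize(f[155:195,295:345],None,fx=15,fy=15,interpolation=2)
q=(proj('scene',place(L,.733,.1577,-.2845))-(295,155)+.5)*15-.5
print(q.round(0).tolist())
cv2.polylines(im,[q.round().astype(int)],True,(0,0,255),1)
cv2.imwrite("pics/d11.png",im)
E
```

```text
[[256.0, 301.0], [395.0, 228.0], [570.0, 307.0], [432.0, 383.0]]
```

View pics/d11.png

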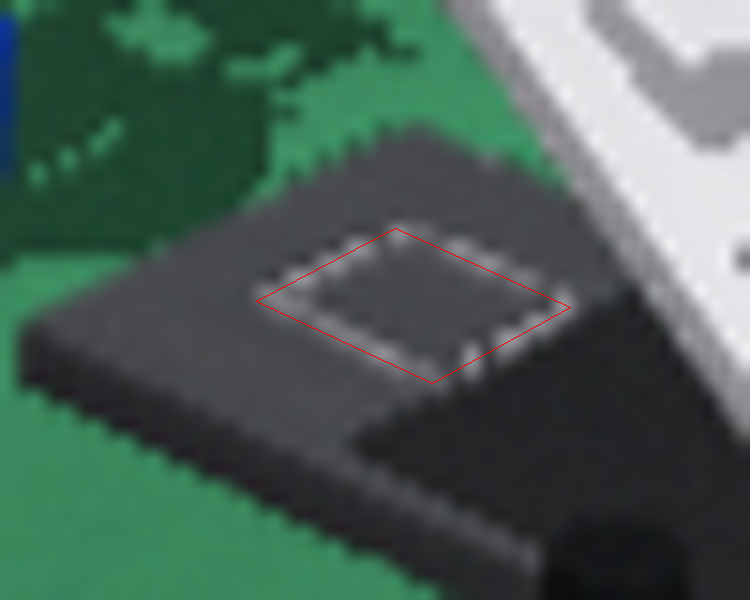

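Request:
{"fn": "servo_tool", "kwargs": {"increments": [[0.012,-0.006,-0.019,0,-0.003,-0.007],[0.012,-0.006,-0.019,0,-0.003,-0.007],[0.012,-0.006,-0.019,0,-0.003,-0.006],[0.011,-0.003,-0.016,0,0,0],[0.011,-0.003,-0.016,0,0,0],[0.011,-0.003,-0.016,0,0,0],[0.006,-0.003,-0.01,0,0,0],[0,0,0,0,0,0]]}}

```text
time_s: 12.65
position: [0.5859, 0.1873, 0.0416]
tool_rot: [-0.015, 0.959, -0.312]
force: [-0.1, -0.8, -1.7]
grip_width: 0.034
```

```bash
python3 - <<'E'
from ang import *
s,p,T,g=st();print(T.round(3),np.round(s['joints'],2))
Rt=Rlean(-.2845,np.radians(35))
print([a.round(4).tolist() for a in delta([.5997,.1966,.0238],Rt)])
f=grab_frame("scene");cv2.imwrite("pics/scene9.png",f)
cv2.imwrite("pics/d12.png",cv2.resize(f[110:210,270:370],None,fx=6,fy=6,interpolation=2)[:600])
E
```

```text
tcp [0.5859 0.1873 0.0416] grasp [0.5757 0.1906 0.057 ] F [-0.1 -0.8 -1.7] w 0.034 t 12.65
[[ 0.547  0.295  0.784]
 [-0.176  0.955 -0.237]
 [-0.819 -0.009  0.574]] [-0.31  0.63 -0.52  2.17  1.58  0.8  -0.82]
[[0.0138, 0.0093, -0.0178], [0.0085, -0.0017, 0.0151]]
```

View pics/d12.png

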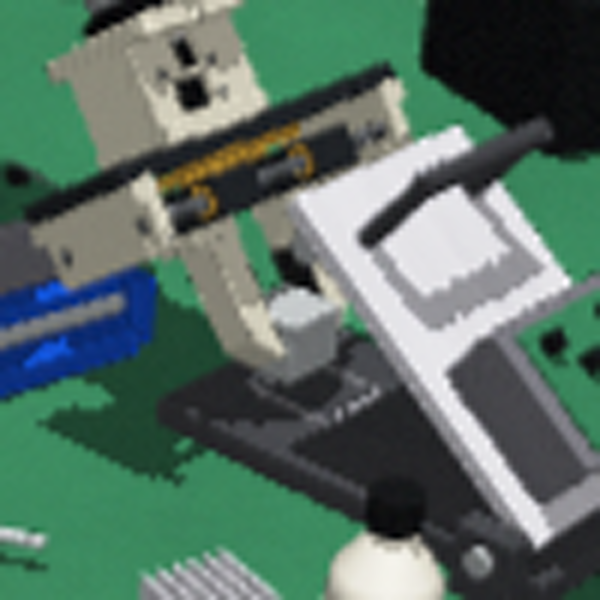

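Request:
{"fn": "servo_tool", "kwargs": {"increments": [[0.006,0.007,-0.004,0.004,0,0.008],[0.006,0.004,-0.008,0.004,0,0.007],[0.002,0,-0.002,0,0,0],[0,0,0,0,0,0]]}}

```text
time_s: 13.1
position: [0.6008, 0.2004, 0.029]
tool_rot: [0.003, 0.96, -0.279]
force: [0.1, -0.1, -2.6]
grip_width: 0.0336
```

```bash
python3 - <<'E'
from ang import *
s,p,T,g=st()
Rt=Rlean(-.2845,np.radians(35))
print([a.round(4).tolist() for a in delta([.5997,.1966,.0238],Rt)])
f=grab_frame("scene");cv2.imwrite("pics/scene10.png",f)
im=cv2.resize(f[145:195,290:350],None,fx=12,fy=12,interpolation=2)
# predicted block in present pose: bottom z, centre from tcp
fw=np.array([np.cos(-.2845),np.sin(-.2845)]);c=p[:2]-fw*.0042;zb=p[2]-.0088
def dr(pts,col):
    q=(proj('scene',pts)-(290,145)+.5)*12-.5;cv2.polylines(im,[q.round().astype(int)],True,col,1)
S=[(-1,-1),(-1,1),(1,1),(1,-1)]
for z in(0,.03): dr(place([(i*.017,j*.017,zb+z) for i,j in S],c[0],c[1],-.2845),(0,255,255))
dr(place([(-.143+i*.021,j*.021,.015) for i,j in S],.733,.1577,-.2845),(0,0,255))
cv2.imwrite("pics/d13.png",im)
E
```

```text
tcp [0.6008 0.2004 0.029 ] grasp [0.5904 0.2034 0.0444] F [ 0.1 -0.1 -2.6] w 0.0336 t 13.1
[[-0.0011, -0.0038, -0.0052], [-0.0019, 0.0004, -0.0022]]
```

View pics/d13.png

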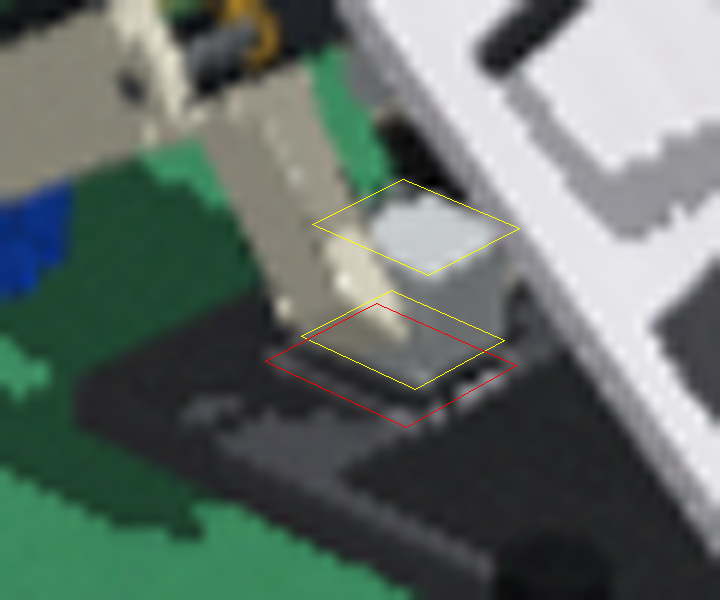

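The predicted block outline matches the image within 0.3 px. I'll correct 4 mm in y and set it down.

Request:
{"fn": "servo_tool", "kwargs": {"increments": [[-0.001,-0.004,-0.002,-0.002,0,-0.002],[0,0,-0.002,0,0,0],[0,0,-0.001,0,0,0],[0,0,0,0,0,0]]}}

```text
time_s: 13.55
position: [0.5992, 0.1961, 0.0242]
tool_rot: [-0.0, 0.959, -0.284]
force: [-0.1, -0.3, -1.6]
grip_width: 0.0336
```

```bash
python3 - <<'E'
from ang import *
s,p,T,g=st()
Rt=Rlean(-.2845,np.radians(35))
print([a.round(4).tolist() for a in delta([.5997,.1966,.0238],Rt)])
E
```

```text
tcp [0.5992 0.1961 0.0242] grasp [0.5888 0.1992 0.0396] F [-0.1 -0.3 -1.6] w 0.0336 t 13.55
[[0.0005, 0.0005, -0.0004], [0.0003, 0.0007, -0.0005]]
```

Request:
{"fn": "servo_tool", "kwargs": {"increments": [[0.0005,0.0005,-0.0012,0,0,0],[0,0,-0.0005,0,0,0],[0,0,0,0,0,0]]}}

```text
time_s: 13.85
position: [0.5994, 0.1965, 0.024]
tool_rot: [-0.001, 0.957, -0.285]
force: [-0.7, 0.1, -2.9]
grip_width: 0.0342
```

Request:
{"fn": "servo_tool", "kwargs": {"increments": [[0,0,-0.0025,0,0,0],[0,0,0,0,0,0]]}}

```text
time_s: 14.05
position: [0.5997, 0.1967, 0.0241]
tool_rot: [-0.0, 0.952, -0.284]
force: [0.1, 0.5, -1.5]
grip_width: 0.0341
```

```bash
python3 - <<'E'
from ang import *
s,p,T,g=st();print(s['ft_torque'],np.round(s['joints'],3))
f=grab_frame("scene");cv2.imwrite("pics/scene11.png",f)
im=cv2.resize(f[145:195,290:350],None,fx=12,fy=12,interpolation=2)
def dr(pts,col):
    q=(proj('scene',pts)-(290,145)+.5)*12-.5;cv2.polylines(im,[q.round().astype(int)],True,col,1)
S=[(-1,-1),(-1,1),(1,1),(1,-1)]
for z in(0,.03): dr(place([(-.143+i*.017,j*.017,.015+z) for i,j in S],.733,.1577,-.2845),(0,255,255))
dr(place([(-.143+i*.021,j*.021,.015) for i,j in S],.733,.1577,-.2845),(0,0,255))
cv2.imwrite("pics/d14.png",im)
E
```

```text
tcp [0.5997 0.1967 0.0241] grasp [0.5893 0.1998 0.0394] F [ 0.1  0.5 -1.5] w 0.0341 t 14.05
[0.33261736 0.82835395 0.02407304] [-0.31   0.673 -0.511  2.148  1.642  0.799 -0.857]
```

View pics/d14.png

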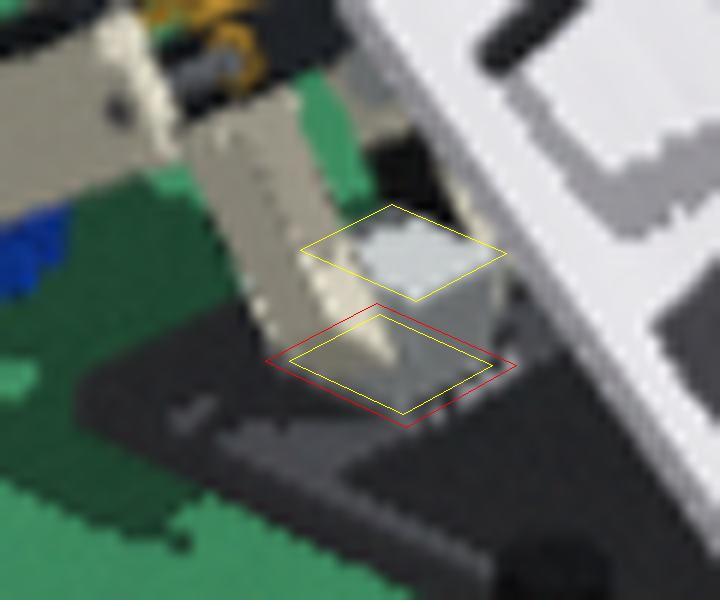

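Request:
{"fn": "servo_tool", "kwargs": {"increments": [[0,0,0,0,0,0],[0,0,0,0,0,0],[0,0,0,0,0,0]], "hand": 110}}

```text
time_s: 14.4
position: [0.6006, 0.197, 0.0241]
tool_rot: [0.001, 0.952, -0.283]
force: [-0.0, 0.4, -0.5]
grip_width: 0.0511
```

```bash
python3 - <<'E'
from ang import *
s,p,T,g=st();print(s['ft_torque'],T[:,0])
E
```

```text
tcp [0.6006 0.197  0.0241] grasp [0.5901 0.2    0.0394] F [-0.   0.4 -0.5] w 0.0511 t 14.4
[0.29516949 0.57489088 0.02762695] [ 0.55706384 -0.16189936 -0.81453575]
```

Request:
{"fn": "servo_tool", "kwargs": {"increments": [[-0.008,0.0023,0.012,0,0,0],[-0.013,0.004,0.02,0,0,0],[-0.017,0.005,0.025,0,0,0],[-0.017,0.005,0.028,0,0,0],[-0.01,0,0.04,0,0,0],[0,-0.02,0.02,0,0,0]]}}

```text
time_s: 15.0
position: [0.5321, 0.1951, 0.1694]
tool_rot: [-0.004, 0.958, -0.284]
force: [0.3, 0.2, 0.7]
grip_width: 0.0521
```

```bash
python3 - <<'E'
from ang import *
s,p,T,g=st()
f=grab_frame("scene");cv2.imwrite("pics/scene12.png",f)
im=cv2.resize(f[145:195,290:350],None,fx=12,fy=12,interpolation=2)
def dr(pts,col):
    q=(proj('scene',pts)-(290,145)+.5)*12-.5;cv2.polylines(im,[q.round().astype(int)],True,col,1)
S=[(-1,-1),(-1,1),(1,1),(1,-1)]
for z in(0,.03): dr(place([(-.143+i*.017,j*.017,.015+z) for i,j in S],.733,.1577,-.2845),(0,255,255))
dr(place([(-.143+i*.021,j*.021,.015) for i,j in S],.733,.1577,-.2845),(0,0,255))
cv2.imwrite("pics/d15.png",im)
E
```

```text
tcp [0.5321 0.1951 0.1694] grasp [0.5218 0.1981 0.1847] F [0.3 0.2 0.7] w 0.0521 t 15.0
```

View pics/d15.png

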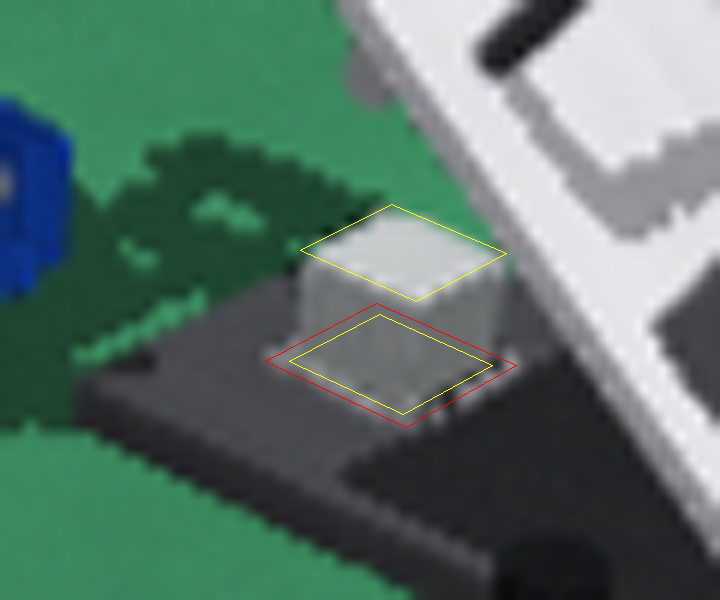

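The 30 mm block stands centred in the square within about 1 mm. On to the 22 mm block.

Request:
{"fn": "servo_tool", "kwargs": {"increments": [[0,-0.03,0,0,0,0],[0,-0.03,0,0,0,0],[0,-0.03,0,0,0,0],[0,-0.03,0,0,0,0],[0,-0.03,0,0,0,0],[0,-0.03,0,0,0,0],[0,-0.03,0,0,0,0],[0,-0.03,0,0,0,0],[0,-0.03,0,0,0,0],[0,-0.03,0,0,0,0],[0,-0.03,0,0,0,0],[0,-0.03,0,0,0,0],[0,-0.03,-0.01,0,0,0],[0,-0.03,-0.02,0,0,0],[0,0,-0.03,0,0,0],[0,0,0,0,0,0]], "hand": 122}}

```text
time_s: 16.65
position: [0.5294, -0.2286, 0.1225]
tool_rot: [-0.017, 0.96, -0.309]
force: [-1.0, 0.4, -0.2]
grip_width: 0.0482
```

```bash
python3 - <<'E'
from ang import *
s,p,T,g=st();print(T.round(3),np.round(s['joints'],2))
Rt=Rlean(np.radians(-15.9),np.radians(35))
print([a.round(4).tolist() for a in delta([.5214,-.2341,.0775],Rt)])
f=grab_frame("scene");cv2.imwrite("pics/scene13.png",f);t=grab_frame("top");cv2.imwrite("pics/top13.png",t)
cv2.imwrite("pics/d16.png",np.hstack([cv2.resize(f[200:300,180:280],None,fx=4,fy=4,interpolation=2),cv2.resize(t[120:220,268:368],None,fx=4,fy=4,interpolation=2)]))
E
```

```text
tcp [ 0.5294 -0.2286  0.1225] grasp [ 0.5192 -0.2253  0.1379] F [-1.   0.4 -0.2] w 0.0482 t 16.65
[[ 0.546  0.29   0.786]
 [-0.174  0.957 -0.233]
 [-0.819 -0.01   0.573]] [ 0.84  0.37 -0.63  2.32  2.03  0.24 -0.38]
[[-0.008, -0.0055, -0.045], [0.0091, -0.0033, 0.0172]]
```

View pics/d16.png

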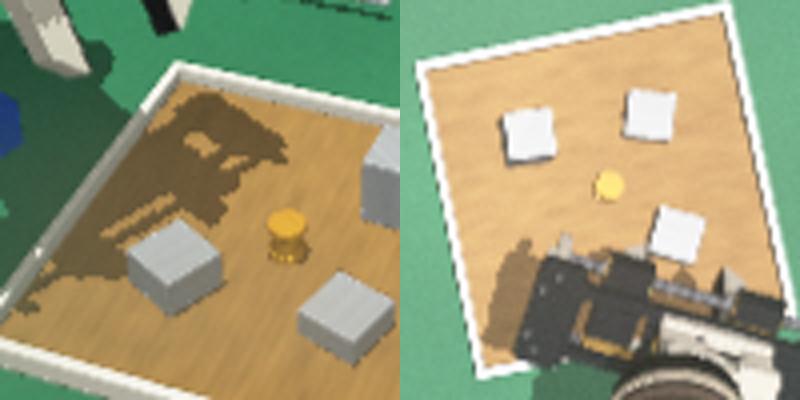

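Request:
{"fn": "servo_tool", "kwargs": {"increments": [[-0.003,-0.002,-0.02,0.005,-0.002,0.009],[-0.003,-0.002,-0.02,0.005,-0.002,0.009],[-0.002,-0.001,-0.01,0,0,0],[0,0,0,0,0,0]]}}

```text
time_s: 17.15
position: [0.523, -0.2341, 0.0775]
tool_rot: [-0.015, 0.959, -0.289]
force: [0.2, -0.0, 0.9]
grip_width: 0.0479
```

```bash
python3 - <<'E'
from ang import *
s,p,T,g=st();print(np.round(s['joints'],2))
Rt=Rlean(np.radians(-15.9),np.radians(35))
print([a.round(4).tolist() for a in delta([.5214,-.2341,.0775],Rt)])
f=grab_frame("scene");cv2.imwrite("pics/scene14.png",f);t=grab_frame("top");cv2.imwrite("pics/top14.png",t)
cv2.imwrite("pics/d16b.png",np.hstack([cv2.resize(f[200:300,180:280],None,fx=4,fy=4,interpolation=2),cv2.resize(t[120:220,268:368],None,fx=4,fy=4,interpolation=2)]))
for z in(p,):print([(proj('top',z+T[:,1]*d)-(268,120)+.5)*4+(400,0) for d in(-.024,.024)])
E
```

```text
tcp [ 0.523  -0.2341  0.0775] grasp [ 0.5127 -0.231   0.0928] F [ 0.2 -0.   0.9] w 0.0479 t 17.15
[ 0.96  0.52 -0.77  2.36  2.24  0.39 -0.51]
[[-0.0016, 0.0, 0.0], [0.0084, -0.0011, -0.0007]]
[array([[707.98618255, 295.15145478]]), array([[640.02191509, 276.85173203]])]
```

View pics/d16b.png

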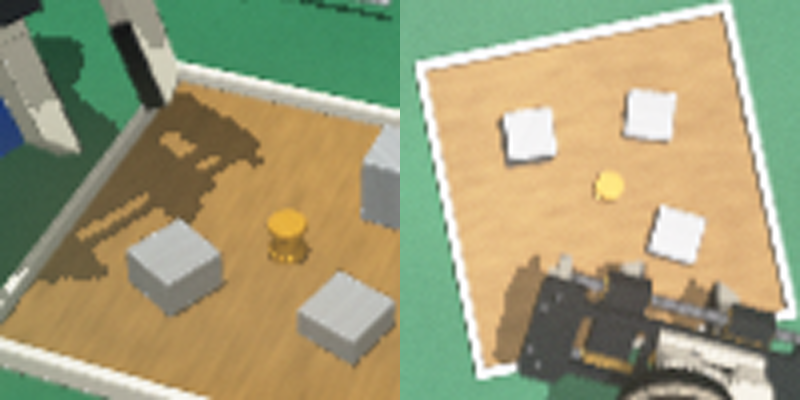

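Request:
{"fn": "servo_tool", "kwargs": {"increments": [[0.01,-0.003,-0.016,0.004,0,0],[0.01,-0.003,-0.016,0.004,0,0],[0.008,-0.003,-0.013,0,0,0],[0.004,-0.001,-0.006,0,0,0],[0,0,0,0,0,0]]}}

```text
time_s: 17.75
position: [0.5604, -0.2447, 0.0328]
tool_rot: [-0.021, 0.954, -0.29]
force: [-0.5, 0.0, -0.2]
grip_width: 0.0475
```

```bash
python3 - <<'E'
from ang import *
s,p,T,g=st();print(np.round(s['joints'],2))
Rt=Rlean(np.radians(-15.9),np.radians(35))
print([a.round(4).tolist() for a in delta([.5656,-.2467,.012],Rt)])
f=grab_frame("scene");cv2.imwrite("pics/scene15.png",f)
im=cv2.resize(f[230:290,185:265],None,fx=8,fy=8,interpolation=2)
for z in(p,np.array([.5656,-.2467,.012])):
  for d in(-.024,.024): cv2.circle(im,tuple(((proj('scene',z+T[:,1]*d)[0]-(185,230)+.5)*8).astype(int).tolist()),3,(0,0,255),-1)
cv2.imwrite("pics/d17.png",im)
E
```

```text
tcp [ 0.5604 -0.2447  0.0328] grasp [ 0.55   -0.2416  0.0482] F [-0.5  0.  -0.2] w 0.0475 t 17.75
[ 0.92  0.67 -0.76  2.3   2.3   0.49 -0.51]
[[0.0052, -0.002, -0.0208], [0.013, 0.0023, -0.0046]]
```

View pics/d17.png

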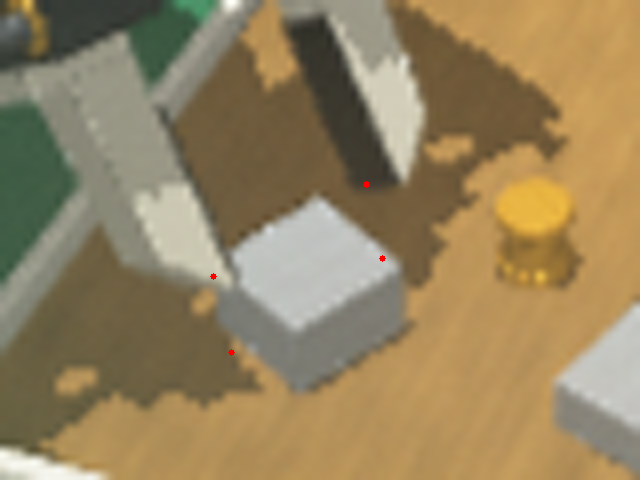

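```bash
python3 - <<'E'
from ang import *
p=np.array([.5604,-.2447,.0328]);T=Rlean(np.radians(-15.9),np.radians(35))
f=cv2.imread("pics/scene15.png")
im=cv2.resize(f[230:290,185:265],None,fx=8,fy=8,interpolation=2)
pr=lambda P:((proj('scene',P)-(185,230)+.5)*8).astype(int)
S=[(-1,-1),(-1,1),(1,1),(1,-1)]
for z in(.004,.026): cv2.polylines(im,[pr(place([(i*.017,j*.017,z) for i,j in S],.5656,-.2467,np.radians(-15.9)))],True,(0,255,255),1)
t=np.array([.5656,-.2467,.012])
for d in(-.024,.024):
  a=t+T[:,1]*d
  for e in(-.0095,0,.0095): cv2.circle(im,tuple(pr(a+T[:,2]*e)[0].tolist()),3,(0,0,255),-1)
cv2.imwrite("pics/d18.png",im)
E
```

```text
(no output)
```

View pics/d18.png

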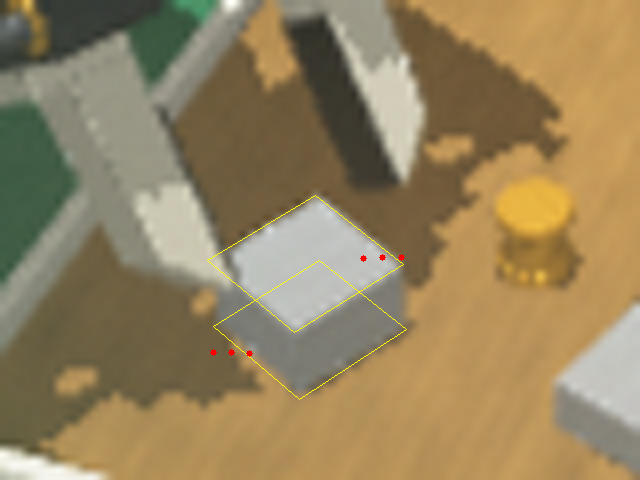

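The model outline fits the block within 0.5 px, and the fingers will clear it and the spool. I'm descending.

Request:
{"fn": "servo_tool", "kwargs": {"increments": [[0.002,-0.001,-0.009,0.006,0.001,-0.002],[0.002,-0.001,-0.008,0.006,0.001,-0.002],[0.001,0,-0.005,0,0,0],[0,0,0,0,0,0]]}}

```text
time_s: 18.2
position: [0.5656, -0.247, 0.0116]
tool_rot: [-0.004, 0.958, -0.28]
force: [0.4, -0.3, 0.3]
grip_width: 0.0478
```

```bash
python3 - <<'E'
from ang import *
s,p,T,g=st();print(np.round(s['joints'],2))
Rt=Rlean(np.radians(-15.9),np.radians(35))
print([a.round(4).tolist() for a in delta([.5656,-.2467,.012],Rt)])
E
```

```text
tcp [ 0.5656 -0.247   0.0116] grasp [ 0.5552 -0.244   0.027 ] F [ 0.4 -0.3  0.3] w 0.0478 t 18.2
[ 0.92  0.73 -0.76  2.29  2.34  0.53 -0.53]
[[0.0, 0.0003, 0.0004], [0.0028, 0.0014, -0.0011]]
```

Request:
{"fn": "servo_tool", "kwargs": {"increments": [[0,0,0,0.003,0,0],[0,0,0,0,0,0],[0,0,0,0,0,0],[0,0,0,0,0,0],[0,0,0,0,0,0]], "hand": 255}}

```text
time_s: 18.7
position: [0.5647, -0.2468, 0.0112]
tool_rot: [0.003, 0.96, -0.274]
force: [0.0, -0.3, -1.4]
grip_width: 0.0339
```

```bash
python3 - <<'E'
from ang import *
s,p,T,g=st();print(T.round(3))
E
```

```text
tcp [ 0.5647 -0.2468  0.0112] grasp [ 0.5544 -0.2438  0.0266] F [ 0.  -0.3 -1.4] w 0.0339 t 18.7
[[ 0.552  0.273  0.788]
 [-0.155  0.962 -0.225]
 [-0.819  0.002  0.573]]
```

Request:
{"fn": "servo_tool", "kwargs": {"increments": [[0,0,0.012,0,0,0],[0,0,0.03,0,0,0],[0,0,0.04,0,0,0],[0,0,0.045,0,0,0],[-0.003,0.02,0.03,0,0,0],[-0.003,0.03,0.01,0,0,0],[-0.003,0.03,0,0,0,0],[-0.003,0.03,0,0,0,0],[-0.003,0.03,0,0,0,0],[-0.003,0.03,0,0,0,0],[-0.003,0.03,0,0,0,0],[-0.003,0.03,0,0,0,0],[-0.003,0.03,0,0,0,0],[-0.003,0.03,0,0,0,0],[-0.003,0.03,0,0,0,0],[-0.003,0.03,0,0,0,0],[-0.003,0.03,0,0,0,0],[-0.003,0.03,0,0,0,0],[-0.003,0.03,0,0,0,0],[0,0,0,0,0,0]]}}

```text
time_s: 20.7
position: [0.5042, 0.1975, 0.1443]
tool_rot: [-0.02, 0.981, -0.298]
force: [0.2, 0.3, -2.0]
grip_width: 0.0336
```

```bash
python3 - <<'E'
from ang import *
s,p,T,g=st();print(T.round(3),np.round(s['joints'],2))
Rt=Rlean(-.2845,np.radians(35))
tg=np.array([.5955,.1978,.0522]);print([a.round(4).tolist() for a in delta(tg-Rt[:,0]*.08,Rt)],(tg-Rt[:,0]*.08).round(4),Rt[:,0].round(3))
f=grab_frame("scene");cv2.imwrite("pics/scene16.png",f)
E
```

```text
tcp [0.5042 0.1975 0.1443] grasp [0.4942 0.2006 0.1599] F [ 0.2  0.3 -2. ] w 0.0336 t 20.7
[[ 0.531  0.277  0.8  ]
 [-0.163  0.961 -0.225]
 [-0.831 -0.011  0.556]] [-0.13  0.42 -0.87  2.21  1.27  0.93 -0.59]
[[0.0473, 0.0132, -0.0266], [0.0047, -0.0238, -0.0033]] [0.5515 0.2107 0.1177] [ 0.551 -0.161 -0.819]
```

View pics/scene16.png

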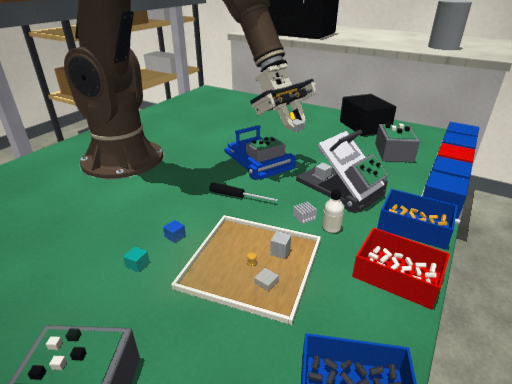

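Request:
{"fn": "servo_tool", "kwargs": {"increments": [[0.016,0.005,-0.008,0.002,-0.008,-0.001],[0.016,0.005,-0.008,0.002,-0.008,-0.001],[0.014,0.004,-0.009,0.001,-0.008,-0.001],[0.009,-0.0025,-0.013,0,0,0],[0.01,-0.003,-0.015,0,0,0],[0.01,-0.003,-0.015,0,0,0],[0,0,0,0,0,0]]}}

```text
time_s: 21.45
position: [0.5811, 0.1923, 0.073]
tool_rot: [-0.014, 0.958, -0.302]
force: [-0.9, -0.6, -2.4]
grip_width: 0.0334
```

```bash
cat > look.py <<'E'
from ang import *
import sys
def look(tag,tg,lean=35,off=(285,135),zb=.045):
    s,p,T,g=st();print(np.round(s['joints'],2))
    Rt=Rlean(-.2845,np.radians(lean));print([a.round(4).tolist() for a in delta(tg,Rt)])
    f=grab_frame("scene");cv2.imwrite(f"pics/{tag}_full.png",f)
    im=cv2.resize(f[off[1]:off[1]+60,off[0]:off[0]+65],None,fx=10,fy=10,interpolation=2)
    def dr(pts,col):
        q=(proj('scene',pts)-off+.5)*10-.5;cv2.polylines(im,[q.round().astype(int)],True,col,1)
    S=[(-1,-1),(-1,1),(1,1),(1,-1)]
    for z in(0,.022): dr(place([(-.143+i*.017,j*.017,zb+z) for i,j in S],.733,.1577,-.2845),(0,255,255))
    dr(place([(-.143+i*.021,j*.021,.015) for i,j in S],.733,.1577,-.2845),(0,0,255))
    cv2.imwrite(f"pics/{tag}.png",im)
E
python3 -c "
from look import *
look('e1',[.5955,.1978,.0522])"
```

```text
tcp [0.5811 0.1923 0.073 ] grasp [0.5707 0.1955 0.0884] F [-0.9 -0.6 -2.4] w 0.0334 t 21.45
[-0.15  0.62 -0.75  2.15  1.52  0.92 -0.72]
[[0.0144, 0.0055, -0.0208], [0.0081, -0.0, 0.0061]]
```

View pics/e1.png

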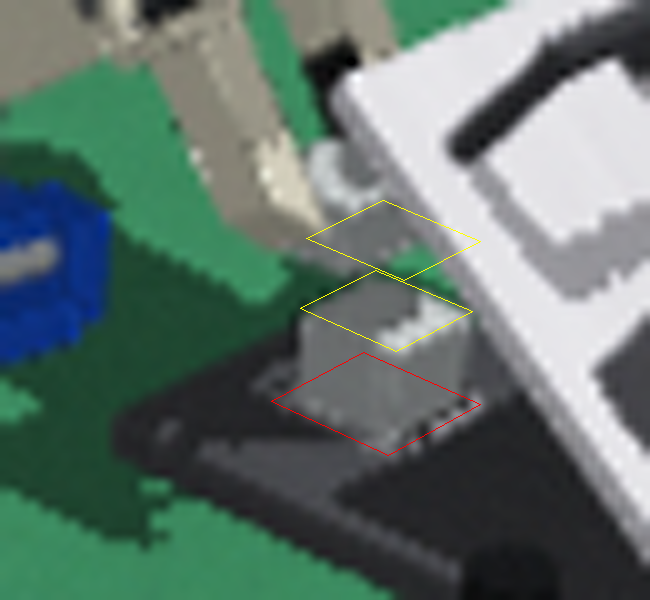

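Request:
{"fn": "servo_tool", "kwargs": {"increments": [[0.005,0.005,-0.004,0.004,0,0.003],[0.006,0.002,-0.007,0.004,0,0.003],[0.003,0,-0.004,0,0,0],[0,0,0,0,0,0]]}}

```text
time_s: 21.9
position: [0.5954, 0.2011, 0.0601]
tool_rot: [0.005, 0.958, -0.278]
force: [0.2, -0.5, -1.9]
grip_width: 0.0338
```

```bash
python3 -c "
from look import *
look('e2',[.5955,.1978,.0522])"
```

```text
tcp [0.5954 0.2011 0.0601] grasp [0.585  0.2041 0.0755] F [ 0.2 -0.5 -1.9] w 0.0338 t 21.9
[-0.15  0.66 -0.74  2.12  1.56  0.92 -0.73]
[[0.0001, -0.0033, -0.0079], [-0.0023, 0.0024, -0.0022]]
```

View pics/e2.png

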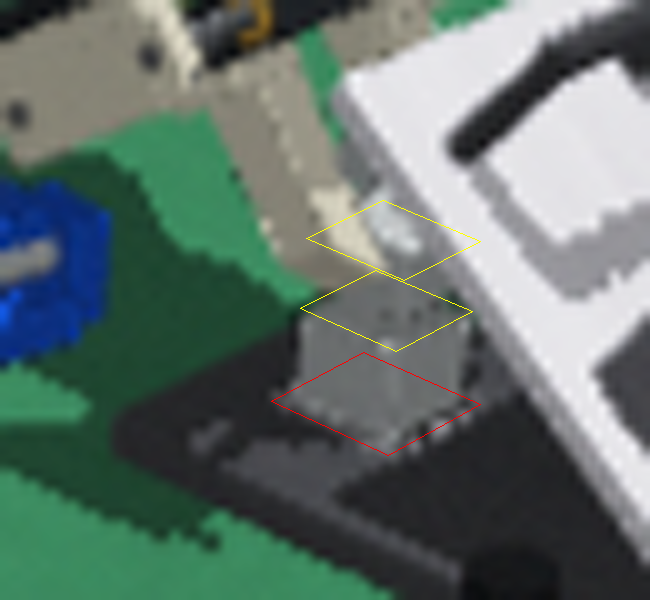

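Request:
{"fn": "servo_tool", "kwargs": {"increments": [[0,-0.003,-0.002,-0.002,0.002,-0.002],[0,0,-0.003,0,0,0],[0,0,-0.002,0,0,0],[0,0,0,0,0,0]]}}

```text
time_s: 22.35
position: [0.5949, 0.1982, 0.0532]
tool_rot: [0.001, 0.959, -0.283]
force: [1.0, 0.4, -1.6]
grip_width: 0.0337
```

```bash
python3 -c "
from look import *
look('e3',[.5955,.1978,.0522])"
```

```text
tcp [0.5949 0.1982 0.0532] grasp [0.5845 0.2012 0.0686] F [ 1.   0.4 -1.6] w 0.0337 t 22.35
[-0.16  0.67 -0.73  2.13  1.58  0.92 -0.75]
[[0.0006, -0.0004, -0.001], [-0.0002, 0.0006, -0.0008]]
```

View pics/e3.png

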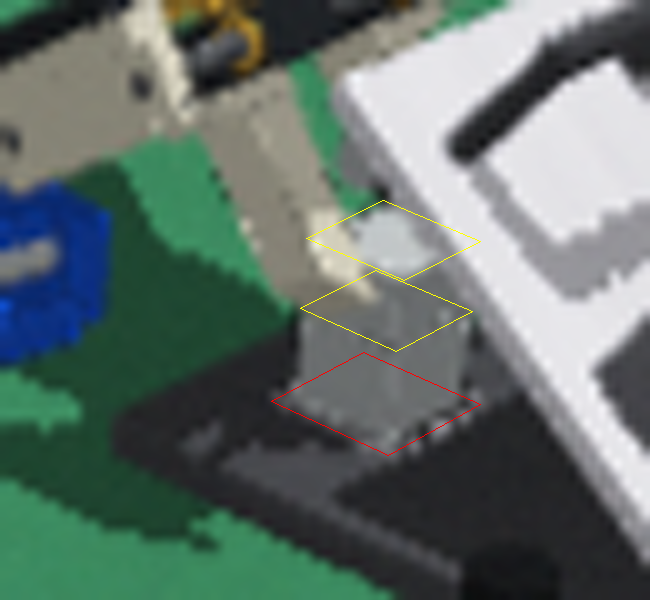

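Request:
{"fn": "servo_tool", "kwargs": {"increments": [[0.001,-0.0005,-0.002,0,0,0],[0,0,-0.001,0,0,0],[0,0,0,0,0,0]]}}

```text
time_s: 22.7
position: [0.5964, 0.1984, 0.0524]
tool_rot: [0.002, 0.956, -0.281]
force: [0.2, 0.9, -2.6]
grip_width: 0.0341
```

Request:
{"fn": "servo_tool", "kwargs": {"increments": [[0,0,0,0,0,0],[0,0,0,0,0,0],[0,0,0,0,0,0]], "hand": 110}}

```text
time_s: 23.0
position: [0.5972, 0.1987, 0.053]
tool_rot: [0.004, 0.954, -0.28]
force: [-0.4, 0.2, -1.0]
grip_width: 0.0512
```

```bash
python3 -c "
from look import *
look('e4',[.5955,.1978,.0522])"
```

```text
tcp [0.5972 0.1987 0.053 ] grasp [0.5867 0.2017 0.0683] F [-0.4  0.2 -1. ] w 0.0512 t 23.0
[-0.16  0.67 -0.73  2.13  1.59  0.92 -0.75]
[[-0.0017, -0.0009, -0.0008], [-0.0004, 0.0061, -0.0018]]
```

View pics/e4.png

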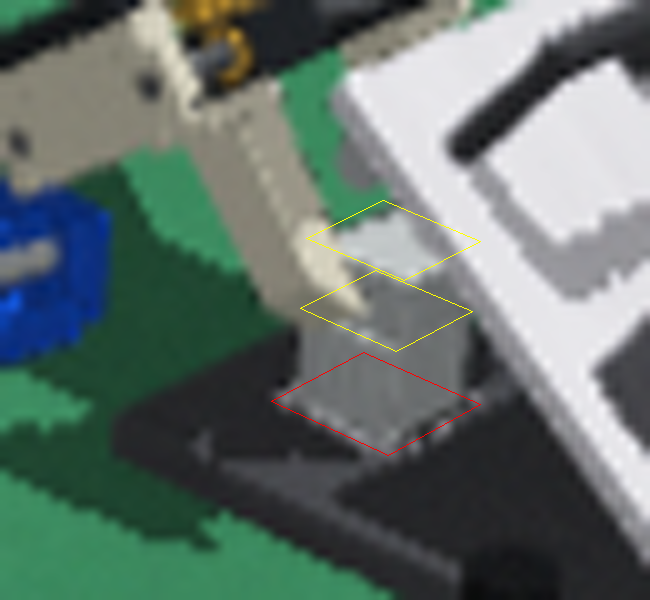

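Request:
{"fn": "servo_tool", "kwargs": {"increments": [[-0.008,0.0023,0.012,0,0,0],[-0.013,0.004,0.02,0,0,0],[-0.017,0.005,0.025,0,0,0],[-0.017,0.005,0.028,0,0,0],[-0.01,0,0.04,0,0,0],[0,0,0,0,0,0]]}}

```text
time_s: 23.65
position: [0.5293, 0.2152, 0.1805]
tool_rot: [0.001, 0.956, -0.283]
force: [0.6, 0.8, 0.4]
grip_width: 0.0521
```

```bash
python3 -c "
from look import *
look('e5',[.5955,.1978,.0522])"
```

```text
tcp [0.5293 0.2152 0.1805] grasp [0.5189 0.2182 0.1959] F [0.6 0.8 0.4] w 0.0521 t 23.65
[-0.13  0.4  -0.87  2.12  1.21  0.95 -0.5 ]
[[0.0662, -0.0174, -0.1283], [0.0006, 0.0034, -0.0013]]
```

View pics/e5.png

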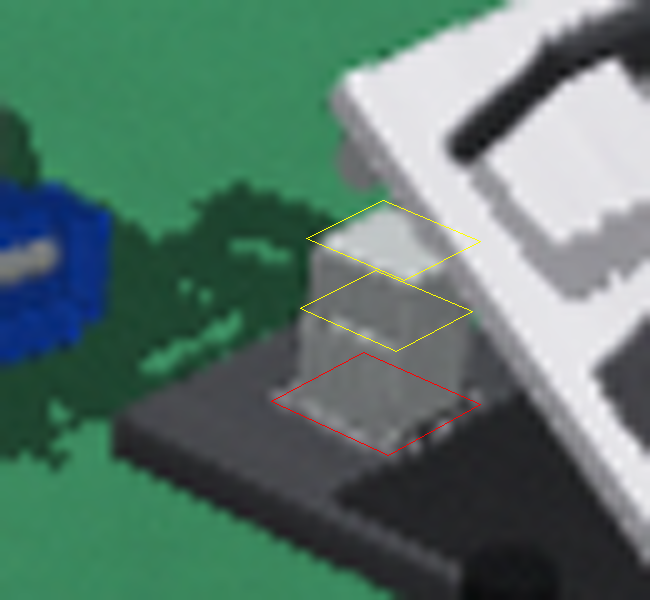

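```bash
python3 - <<'E'
from ang import *
f=cv2.imread("pics/e5_full.png");off=(308,150)
g=f[150:184,308:338];im=cv2.resize(g,None,fx=20,fy=20,interpolation=cv2.INTER_CUBIC)
im=cv2.convertScaleAbs(im,alpha=1.5)
cv2.imwrite("pics/e6.png",im[:600])
pr=lambda P:((proj('scene',P)-off+.5)*20-.5).round(0).tolist()
S=[(-1,-1),(-1,1),(1,1),(1,-1)]
for z in(.015,.045,.067): print(z,pr(place([(-.143+i*.017,j*.017,z) for i,j in S],.733,.1577,-.2845)))
print('1mm fwd, 1mm lat',np.array(pr([.5967,.1975,.045]))-pr([.5957,.1978,.045]),np.array(pr([.5960,.1988,.045]))-pr([.5957,.1978,.045]))
E
```

```text
0.015 [[122.0, 502.0], [272.0, 424.0], [461.0, 508.0], [312.0, 591.0]]
0.045 [[140.0, 316.0], [291.0, 240.0], [484.0, 322.0], [333.0, 402.0]]
0.067 [[153.0, 176.0], [306.0, 101.0], [501.0, 182.0], [349.0, 260.0]]
1mm fwd, 1mm lat [[6. 3.]] [[ 5. -2.]]
```

View pics/e6.png

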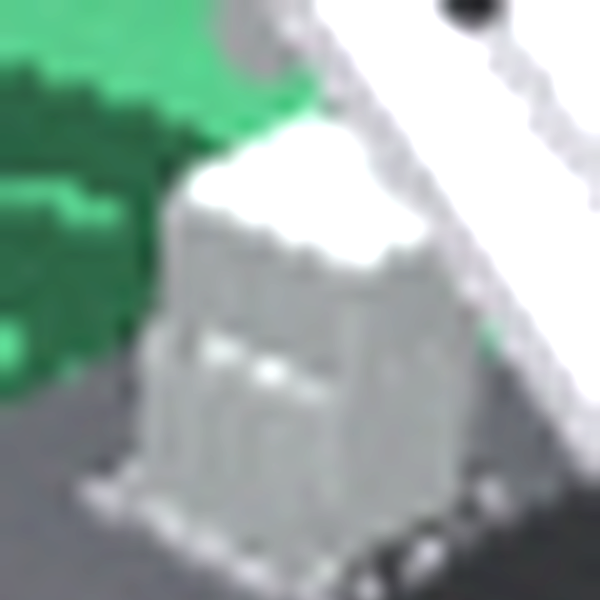

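The upper block is offset by about 1.5 to 2 mm toward +y, square and seated, which is acceptable. Next I go back over the handle bar.

```bash
python3 - <<'E'
from ang import *
s,p,T,g=st()
print([a.round(4).tolist() for a in delta([.664,.178,.30],Rdown(-.2845,1))])
E
```

```text
tcp [0.5294 0.2139 0.1784] grasp [0.519  0.2169 0.1938] F [-0.2  0.3 -0.8] w 0.0524 t 23.7
[[0.1346, -0.0359, 0.1216], [0.5962, 0.3248, -1.5173]]
```

Request:
{"fn": "servo_tool", "kwargs": {"increments": [[0,0,0.04,0,0,0],[0,0,0.045,0,0,0],[0,0,0.04,0.0426,0.0232,-0.1084],[0.01,-0.003,0,0.0426,0.0232,-0.1084],[0.01,-0.003,0,0.0426,0.0232,-0.1084],[0.01,-0.003,0,0.0426,0.0232,-0.1084],[0.01,-0.003,0,0.0426,0.0232,-0.1084],[0.01,-0.003,0,0.0426,0.0232,-0.1084],[0.01,-0.003,0,0.0426,0.0232,-0.1084],[0.01,-0.003,0,0.0426,0.0232,-0.1084],[0.01,-0.003,0,0.0426,0.0232,-0.1084],[0.01,-0.003,0,0.0426,0.0232,-0.1084],[0.01,-0.003,0,0.0426,0.0232,-0.1084],[0.01,-0.003,0,0.0426,0.0232,-0.1084],[0.01,-0.003,0,0.0426,0.0232,-0.1084],[0.01,0,0,0.0426,0.0232,-0.1084]], "hand": 165}}

```text
time_s: 25.3
position: [0.6648, 0.1655, 0.2871]
tool_rot: [-1.702, 1.528, 2.664]
force: [0.4, 0.2, -0.8]
grip_width: 0.0322
```

```bash
python3 - <<'E'
from ang import *
s,p,T,g=st();print(T.round(3),np.round(s['joints'],2))
print([a.round(4).tolist() for a in delta([.664,.178,.21],Rdown(-.2845,1))])
E
```

```text
tcp [0.6648 0.1655 0.2871] grasp [0.6655 0.1651 0.3059] F [ 0.4  0.2 -0.8] w 0.0322 t 25.3
[[-0.038  0.94  -0.34 ]
 [ 0.02  -0.339 -0.94 ]
 [-0.999 -0.042 -0.006]] [ 0.06  0.61 -0.67  1.24  0.33  1.44 -0.91]
[[-0.0008, 0.0125, -0.0771], [-0.0185, -0.0387, 0.0622]]
```

Request:
{"fn": "servo_tool", "kwargs": {"increments": [[0,0.007,-0.02,-0.009,-0.02,0.03],[0,0.005,-0.03,-0.009,-0.02,0.03],[0,0,-0.025,0,0,0],[0,0,0,0,0,0]]}}

```text
time_s: 25.7
position: [0.6679, 0.1695, 0.2014]
tool_rot: [-0.353, 1.562, -2.225]
force: [0.7, -0.5, -0.8]
grip_width: 0.0326
```

```bash
python3 - <<'E'
from ang import *
s,p,T,g=st();print(T.round(3))
print([a.round(4).tolist() for a in delta([.664,.178,.145],Rdown(-.2845,1))])
f=grab_frame("scene");cv2.imwrite("pics/scene20.png",f)
im=cv2.resize(f[90:175,300:390],None,fx=7,fy=7,interpolation=2)
for z in(p,np.array([.664,.178,.145])):
  for d in(-.016,.016): cv2.circle(im,tuple(((proj('scene',z+T[:,1]*d)[0]-(300,90)+.5)*7).astype(int).tolist()),3,(0,0,255),-1)
q=plate([(-.14,-.044,.084),(-.14,.044,.084)],.733,.1577,-.2845,.69)
cv2.polylines(im,[((proj('scene',q)-(300,90)+.5)*7).astype(int)],False,(0,255,255),1)
cv2.imwrite("pics/e7.png",im)
E
```

```text
tcp [0.6679 0.1695 0.2014] grasp [0.668  0.1697 0.2202] F [ 0.7 -0.5 -0.8] w 0.0326 t 25.7
[[-0.005  0.955 -0.297]
 [-0.007 -0.297 -0.955]
 [-1.    -0.003  0.008]]
[[-0.0039, 0.0085, -0.0564], [0.0068, -0.0051, 0.0172]]
```

View pics/e7.png

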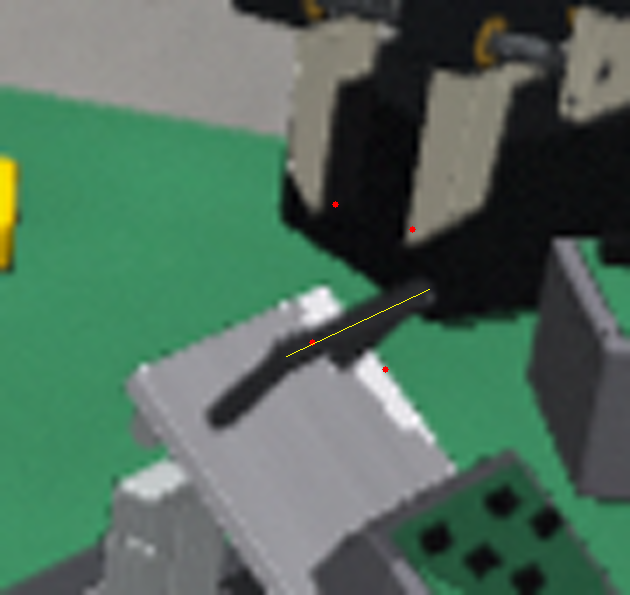

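Request:
{"fn": "servo_tool", "kwargs": {"increments": [[-0.002,0.006,-0.015,0.004,-0.003,0.01],[0,0.002,-0.02,0.003,-0.003,0.008],[0,0,-0.018,0,0,0],[0,0,-0.009,0,0,0],[0,0,0,0,0,0]]}}

```text
time_s: 26.25
position: [0.6702, 0.178, 0.1444]
tool_rot: [2.027, 1.562, 0.169]
force: [0.9, -1.0, 0.4]
grip_width: 0.0322
```

```bash
python3 - <<'E'
from ang import *
s,p,T,g=st()
print([a.round(4).tolist() for a in delta([.666,.1775,.1395],Rdown(-.2845,1))])
f=grab_frame("scene");cv2.imwrite("pics/scene21.png",f)
im=cv2.resize(f[90:175,300:390],None,fx=7,fy=7,interpolation=2)
cv2.imwrite("pics/e8.png",im)
E
```

```text
tcp [0.6702 0.178  0.1444] grasp [0.67   0.178  0.1632] F [ 0.9 -1.   0.4] w 0.0322 t 26.25
[[-0.0042, -0.0005, -0.0049], [-0.0014, 0.0082, 0.0026]]
```

View pics/e8.png

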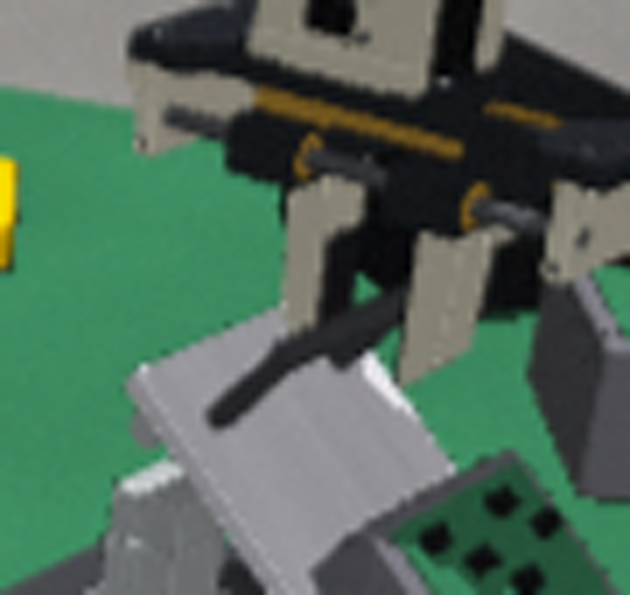

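The fingers straddle the bar. I'll correct x by 4 mm, go 4 mm lower and grip.

Request:
{"fn": "servo_tool", "kwargs": {"increments": [[-0.004,0,-0.004,-0.001,0.008,0.002],[0,0,0,0,0,0]]}}

```text
time_s: 26.5
position: [0.6673, 0.1785, 0.1432]
tool_rot: [2.309, 1.567, 0.452]
force: [-1.0, 1.0, -0.2]
grip_width: 0.0323
```

Request:
{"fn": "servo_tool", "kwargs": {"increments": [[0,0,0,0,0,0],[0,0,0,0,0,0],[0,0,0,0,0,0],[0,0,0,0,0,0],[0,0,0,0,0,0]], "hand": 255}}

```text
time_s: 27.0
position: [0.6622, 0.1804, 0.1444]
tool_rot: [-1.571, 1.566, 2.859]
force: [1.9, -0.8, -3.5]
grip_width: 0.011
```

```bash
python3 - <<'E'
from ang import *
s,p,T,g=st();print(T.round(3))
b=np.array([plate([(-.14,0,.084)],0.733,.1577,-.2845,a)[0] for a in np.arange(.69,.33,-.02)])
print((b-b[0]).round(4).tolist()); print(plate([(-.14,0,.084)],0.733,.1577,-.2845,[.349,][0]))
E
```

```text
tcp [0.6622 0.1804 0.1444] grasp [0.6623 0.1804 0.1632] F [ 1.9 -0.8 -3.5] w 0.011 t 27.0
[[-0.005  0.96  -0.279]
 [ 0.001 -0.279 -0.96 ]
 [-1.    -0.005  0.   ]]
[[0.0, 0.0, 0.0], [-0.0026, 0.0008, -0.0014], [-0.0052, 0.0015, -0.0029], [-0.0077, 0.0023, -0.0044], [-0.0102, 0.003, -0.006], [-0.0127, 0.0037, -0.0076], [-0.0152, 0.0044, -0.0093], [-0.0176, 0.0051, -0.011], [-0.02, 0.0058, -0.0128], [-0.0223, 0.0065, -0.0146], [-0.0246, 0.0072, -0.0165], [-0.0269, 0.0079, -0.0184], [-0.0292, 0.0085, -0.0203], [-0.0314, 0.0092, -0.0224], [-0.0335, 0.0098, -0.0244], [-0.0357, 0.0104, -0.0265], [-0.0377, 0.011, -0.0287], [-0.0398, 0.0116, -0.0309]]
[[0.62674927 0.1887712  0.12819678]]
```

Request:
{"fn": "servo_tool", "kwargs": {"increments": [[-0.005,0.0014,-0.003,0,0,0],[-0.005,0.0014,-0.0032,0,0,0],[-0.0048,0.0014,-0.0035,0,0,0],[-0.0047,0.0014,-0.0037,0,0,0],[-0.0046,0.0014,-0.0039,0,0,0],[-0.0044,0.0013,-0.004,0,0,0],[0,0,0,0,0,0]]}}

```text
time_s: 27.7
position: [0.6462, 0.1851, 0.1335]
tool_rot: [1.926, 1.546, 0.063]
force: [-1.1, 2.9, -12.1]
grip_width: 0.0105
```

```bash
python3 - <<'E'
from ang import *
s,p,T,g=st();print(T.round(3))
f=grab_frame("scene");cv2.imwrite("pics/scene22.png",f)
im=cv2.resize(f[110:210,280:390],None,fx=6,fy=6,interpolation=2)
cv2.imwrite("pics/e9.png",im)
E
```

```text
tcp [0.6462 0.1851 0.1335] grasp [0.6458 0.1851 0.1523] F [ -1.1   2.9 -12.1] w 0.0105 t 27.7
[[ 0.025  0.957 -0.288]
 [ 0.002 -0.288 -0.958]
 [-1.     0.024 -0.009]]
```

View pics/e9.png

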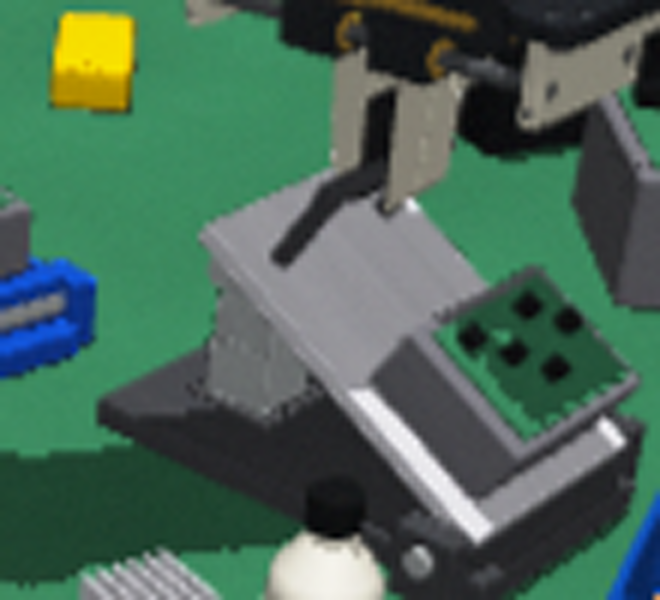

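Request:
{"fn": "servo_tool", "kwargs": {"increments": [[-0.005,0.0014,-0.005,0,-0.008,0],[-0.005,0.0014,-0.005,0,-0.008,0],[-0.0048,0.0014,-0.005,0,-0.008,0],[-0.0045,0.0014,-0.005,0,0,0]]}}

```text
time_s: 28.15
position: [0.6319, 0.1896, 0.12]
tool_rot: [1.881, 1.509, 0.015]
force: [-1.6, -3.6, 10.9]
grip_width: 0.0111
```

```bash
python3 - <<'E'
from ang import *
s,p,T,g=st();print(T.round(3))
E
```

```text
tcp [0.6319 0.1896 0.12  ] grasp [0.6307 0.1896 0.1388] F [-1.6 -3.6 10.9] w 0.0111 t 28.15
[[ 0.062  0.955 -0.291]
 [ 0.001 -0.291 -0.957]
 [-0.998  0.059 -0.019]]
```

Request:
{"fn": "servo_tool", "kwargs": {"increments": [[-0.003,0.0008,-0.004,0,0.02,0],[-0.002,0.0006,-0.003,0,0.02,0]]}}

```text
time_s: 28.35
position: [0.6279, 0.1907, 0.116]
tool_rot: [1.865, 1.545, -0.001]
force: [-4.0, -4.6, 12.4]
grip_width: 0.0111
```

```bash
python3 - <<'E'
from ang import *
s,p,T,g=st();print(T.round(3))
f=grab_frame("scene");cv2.imwrite("pics/scene23.png",f)
im=cv2.resize(f[120:205,285:385],None,fx=7,fy=7,interpolation=2)
for a in(.349,):
  q=plate([(-.17,-.059,.039),(-.17,.059,.039),(0,.059,.039),(0,-.059,.039)],.733,.1577,-.2845,a)
  cv2.polylines(im,[((proj('scene',q)-(285,120)+.5)*7).astype(int)],True,(0,0,255),1)
cv2.imwrite("pics/e10.png",im)
E
```

```text
tcp [0.6279 0.1907 0.116 ] grasp [0.6274 0.1907 0.1348] F [-4.  -4.6 12.4] w 0.0111 t 28.35
[[ 0.026  0.956 -0.291]
 [-0.    -0.291 -0.957]
 [-1.     0.025 -0.008]]
```

View pics/e10.png

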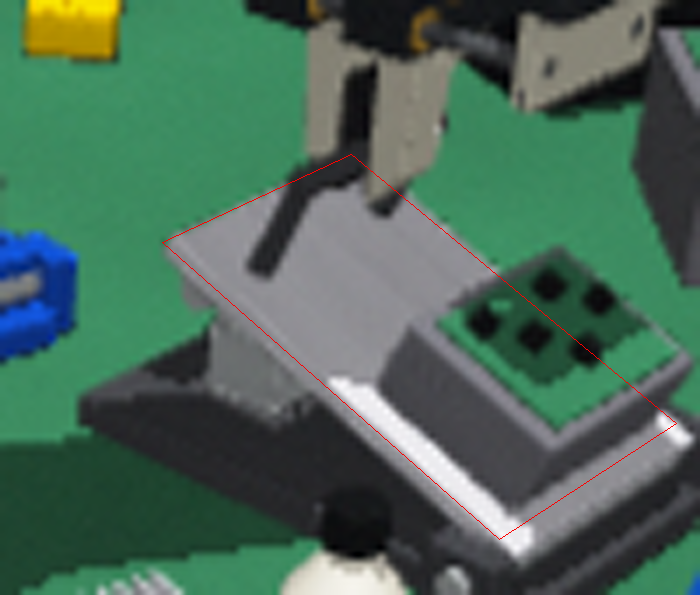

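Request:
{"fn": "servo_tool", "kwargs": {"increments": [[-0.0015,0.0004,-0.003,0,0.01,0],[-0.0015,0.0004,-0.003,0,0.01,0]]}}

```text
time_s: 28.6
position: [0.6254, 0.1914, 0.1133]
tool_rot: [1.751, 1.564, -0.116]
force: [-5.1, -6.5, 24.9]
grip_width: 0.0109
```

Request:
{"fn": "servo_tool", "kwargs": {"increments": [[-0.0005,0,-0.002,0,0,0],[0,0,0,0,0,0]]}}

```text
time_s: 28.8
position: [0.6254, 0.1913, 0.1136]
tool_rot: [1.713, 1.562, -0.155]
force: [1.8, 1.3, -9.9]
grip_width: 0.0108
```

```bash
python3 - <<'E'
from ang import *
s,p,T,g=st();print(T.round(3))
f=grab_frame("scene");cv2.imwrite("pics/scene24.png",f)
im=cv2.resize(f[120:205,285:385],None,fx=7,fy=7,interpolation=2)
cv2.imwrite("pics/e11.png",im)
cv2.imwrite("pics/e12.png",cv2.convertScaleAbs(cv2.resize(f[145:185,300:340],None,fx=15,fy=15,interpolation=2),alpha=1.5))
E
```

```text
tcp [0.6254 0.1913 0.1136] grasp [0.6252 0.1913 0.1324] F [ 1.8  1.3 -9.9] w 0.0108 t 28.8
[[ 0.009  0.956 -0.293]
 [-0.001 -0.293 -0.956]
 [-1.     0.009 -0.001]]
```

View pics/e12.png

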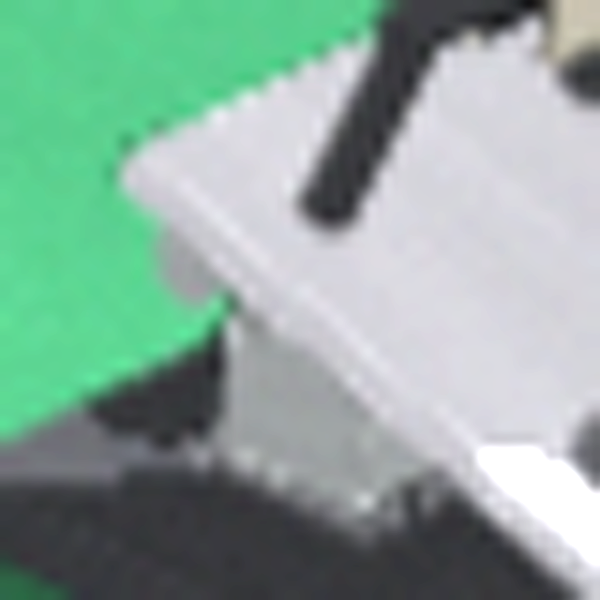

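Request:
{"fn": "servo_tool", "kwargs": {"increments": [[-0.001,0.0003,-0.004,0,0,0]]}}

```text
time_s: 28.95
position: [0.6255, 0.1916, 0.1126]
tool_rot: [1.734, 1.559, -0.135]
force: [-10.7, -8.4, 41.0]
grip_width: 0.011
```

Request:
{"fn": "servo_tool", "kwargs": {"increments": [[-0.001,0.0003,-0.004,0,0,0]]}}

```text
time_s: 29.05
position: [0.6256, 0.1918, 0.1125]
tool_rot: [1.714, 1.556, -0.155]
force: [-12.3, -10.1, 40.4]
grip_width: 0.0109
```

The bar stalled at 40 N with no further motion, so the roller is firmly on the stack. I'll release with a slight downward bias so the plate isn't lifted.

Request:
{"fn": "servo_tool", "kwargs": {"increments": [[0,0,-0.0015,0,0,0],[0,0,-0.001,0,0,0],[0,0,0,0,0,0],[0,0,0,0,0,0]], "hand": 165}}

```text
time_s: 29.45
position: [0.6266, 0.1923, 0.1113]
tool_rot: [1.801, 1.553, -0.069]
force: [0.0, 1.0, -0.2]
grip_width: 0.0323
```

Request:
{"fn": "servo_tool", "kwargs": {"increments": [[0,0,0.01,0,0,0],[0,0,0.02,0,0,0],[0,0,0.03,0,0,0],[0,0,0.04,0,0,0],[0,0,0.04,0,0,0],[-0.02,-0.03,0.02,0,0,0],[-0.02,-0.04,0,0,0,0],[-0.02,-0.04,0,0,0,0],[-0.02,-0.04,0,0,0,0],[-0.02,-0.04,0,0,0,0],[-0.02,-0.04,0,0,0,0],[-0.02,-0.04,0,0,0,0],[0,0,0,0,0,0],[0,0,0,0,0,0]]}}

```text
time_s: 30.85
position: [0.4773, -0.0839, 0.2819]
tool_rot: [1.933, 1.553, 0.065]
force: [-0.3, -0.1, 0.1]
grip_width: 0.0321
```

```bash
python3 - <<'E'
from ang import *
s,p,T,g=st()
f=grab_frame("scene");cv2.imwrite("pics/scene25.png",f);t=grab_frame("top");cv2.imwrite("pics/top25.png",t)
im=cv2.resize(f[120:205,285:385],None,fx=7,fy=7,interpolation=2)
for a,c in((.349,(0,0,255)),):
  q=plate([(-.17,-.059,.039),(-.17,.059,.039),(0,.059,.039),(0,-.059,.039)],.733,.1577,-.2845,a)
  cv2.polylines(im,[((proj('scene',q)-(285,120)+.5)*7).astype(int)],True,c,1)
  q=plate([(-.14,-.044,.084),(-.14,.044,.084)],.733,.1577,-.2845,a)
  cv2.polylines(im,[((proj('scene',q)-(285,120)+.5)*7).astype(int)],False,(0,255,255),1)
cv2.imwrite("pics/e13.png",im)
cv2.imwrite("pics/e14.png",cv2.convertScaleAbs(cv2.resize(f[145:185,300:340],None,fx=15,fy=15,interpolation=2),alpha=1.8))
E
```

```text
tcp [ 0.4773 -0.0839  0.2819] grasp [ 0.4769 -0.0839  0.3007] F [-0.3 -0.1  0.1] w 0.0321 t 30.85
```

View pics/e13.png

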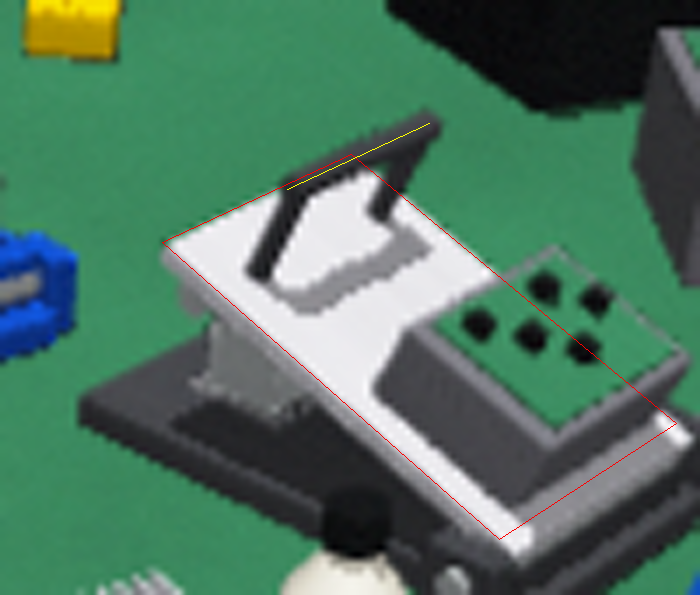

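View pics/e14.png

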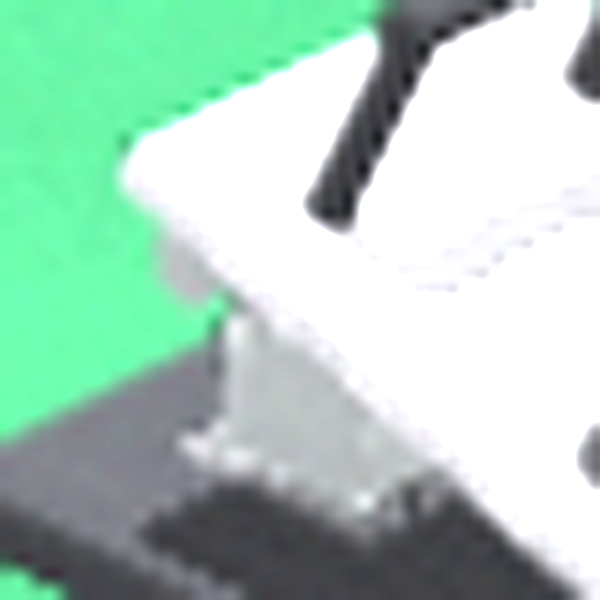

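View pics/scene25.png

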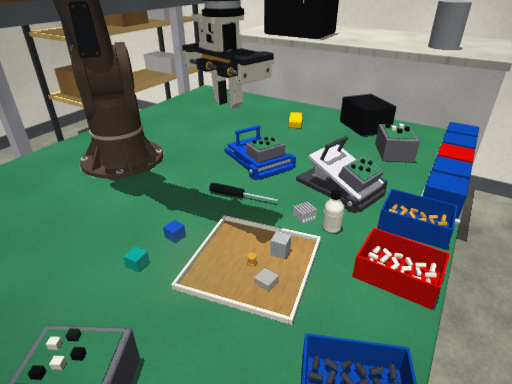

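View pics/top25.png

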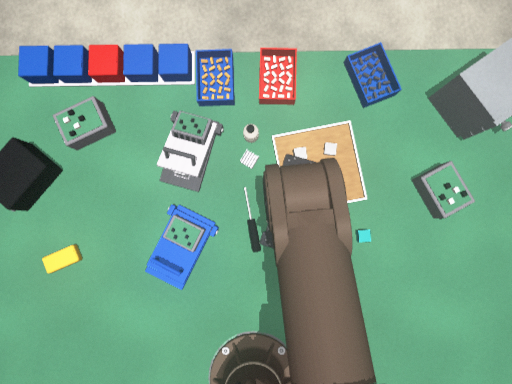

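The plate overlay at 20° matches the picture within about 1 px: front corner observed at scene (308.5,154.5), predicted (308.5,154.1). The stack still stands in the square, the tray blocks and spool haven't moved, and the gripper is clear. I'm handing in.

```bash
python3 -c "
from station import close_job
print(close_job())"
```

```text
the job is handed in; nothing more can be done
None
```

I raised the plate by its handle and stood the 30 mm block in the marked square with the 22 mm block on top. I then lowered the plate until its roller rested on the 52 mm stack, let go of the bar and moved the arm clear. The job was handed in after about 31 s.

**Last checks:**
- **Plate angle:** the drawn 20° outline matches the picture within about 1 px. I checked the angle only by this overlay, not with a separate fit.
- **Roller contact:** pressing on the bar stalled with no further movement. The wrist force reached about 41 N at that point. That is well under the 120 N wrist limit, but right at the 40 N figure for the arm or gripper body. The push went through the fingertips gripping the bar, so I don't expect it to count.
- **30 mm block:** it was within about 1 mm of the centre of the square before the second block went on.
- **22 mm block:** it sits about 1.5–2 mm off the centre of the 30 mm block, toward +y. I did not correct this, and the plate hides the top of the stack now, so I could not re-measure it after lowering.
- **Everything else:** the other two blocks, spool, heat sink, bottle, screwdriver and the blue and turquoise look-alikes appear unmoved in the last pictures. In the final top view the arm covers part of the tray.

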